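# Turn out the test cups foot-up for drying

## Robot

A 6-joint arm with a two-finger parallel gripper is mounted at the origin on the work surface. World frame = base frame: x ahead of the robot, y to its left, z up, the work surface at z = 0. Lengths are in m, angles in rad, forces in N, time in s.
With the tool pointing down it reaches from about 0.375 to 0.975 m from the base axis. Payload 3.8 kg.
Tool frame: the origin (TCP) lies at the very end of the fingers, on their centre line; the grasp point (between the pads) lies 19 mm behind it; z points along the fingers, y is the line along which they close (so a half turn about z gives the same grasp; the last joint's range is limited). The gripper opens to 88 mm and grips with 3 to 60 N. Pads are 18 mm wide; open, the fingers measure 123 mm over their backs; the gripper's body (75 mm by 187 mm) begins 45 mm behind the grasp point.
Start: joints at [1.181, 0.264, 1.604, -0, 1.274, -0.037], TCP at [0.233, 0.633, 0.239] pointing down, gripper open.
Joint ranges: [-2.63, 2.63], [-0.94, 2.18], [0.31, 2.57], [-1.31, 4.45], [0, 2.66], [-2.55, 2.55]. Speed limits (rad/s): [2.57, 2.57, 3.14, 3.14, 3.14, 3.14].

## Interface

Orientations are given as [roll, pitch, yaw] about the fixed x, y, z axes, in that order (R = Rz(yaw) Ry(pitch) Rx(roll)).
In Python, from bench import status, cams, order, spotter gives the robot as it stands.
- The arm moves only by the tool play_rows, never from a script. Its argument "targets" is a list of rows, each an object of numbers: "x", "y", "z": the shift along the tool's x, y, z scaled (see below); "rx", "ry", "rz": the turn, a rotation vector about the tool's x, y, z scaled (see below). In form: [{"x": .., "y": .., "z": .., "rx": .., "ry": .., "rz": ..}, ...]. A call has 1 to 12 rows; each row shifts and turns the commanded pose from where the row before left it, along the tool's axes as they then stand; what a row does not reach is not made up. The controller multiplies each number of a shift by 0.04 m and each number of a turn by 6 degrees. A row lasts 1/12 s, in which the tool goes at most 41.7 mm and 7.16 degrees, less where a joint would pass 70% of its speed; a pose out of reach is approached as far as the arm can. A call with a number of a shift or a turn outside -1 to 1 is refused whole. A call with a gripper value outside its range is refused whole. "claw" is the gripper's target within -1 to 1 (fully open at 1, half-way at 0, shut at -1), set as the call begins (left out, the last holds). The fingers move at their own pace and stop on an object; "squeeze" is the grip in N (left out, the last holds). Time passes only in rows, so rows that do not move let the fingers close. It gives the time, the measured TCP pose, the force, the opening and the grip force at its end, in the units of the state.
- status.sense(): the state, without advancing time (a new reading comes with each control period).
- cams.read_camera(name): name is "scene" or "top" or "wrist"; returns (picture, depth): 384x512x3 uint8, red, green, blue; 384x512 float32, m along the optical axis (not along the pixel's ray), 0 where there is no reading.
- cams.calibration(name): a dict with "vertical_fov" (degrees; the focal length in pixels is half the picture's height over the tangent of half this angle, whatever the lens; pixels are square), "cx", "cy" (the principal point, pixels), "dist_coeffs" ([k1, k2, p1, p2, k3] as OpenCV has them; the pictures are not rectified), "xyz" and "orientation" of the camera in the world. Camera axes: x right, y down, z forward; pixel columns grow to the right and rows downward; lengths in m; the calibration is good to about 2 mm. A picture is of the moment at which its call begins: read the wrist's pose just before it. calibration takes no time and is no camera call; for the wrist camera it gives the pose at the moment of the call.
- order.sign_off(): hands the job in; it is judged then, once.
Trained networks look in the newest picture that a camera, given by its name, has taken for a name from the list of things; names that differ only in an ending like _2 or _b are one class to them, and where a whole thing is asked for, a point or a joint stands for the part that bears it (a point fixed in the world has none). Each returns a list of dicts, best first, with "conf" (0 to 1); they miss things now and then, are a little off and sometimes report something else, mostly with a low value. They report only what shows in the picture. A call takes as long as a camera call. They do not tell look-alikes from the thing itself.
- spotter.boxes_of(camera, thing): "extent" ([left, top, right, bottom] in pixels, round what is visible of it).
- spotter.masks_of(camera, thing): "region" (384x512 bool, what is visible of it) and "extent" ([left, top, right, bottom] in pixels, round what is visible of it).
The state is a dict: "clock": time; "joints": joint angles; "qd": joint speeds; "tau": joint torques, N m; "tool_pos": TCP position; "orientation": TCP orientation; "force": force on the tool from outside, world axes, zero at the start; "moment": the same for the moment, N m; "gripper_width": opening from 0.0 (shut) to 1.0 (fully open); "grip_force": force on a finger pad.
Only numpy, scipy, OpenCV 4.12 (cv2) and the standard library are available. Lean on these libraries where they do the work, as an engineer would, in place of code of your own. Each camera call takes 0.05 s, during which the arm holds its last target. There are 200 camera calls.

## Task

Shut the air valve, then stand every little test cup from the white bin mouth-up in the rack, one to a compartment, and lay the loose board on top of the rack. Hold board and rack together, turn them over as one and set them down board-side down across the two tall steel blocks of the drying tray, then lift the rack straight off so that all the cups stand foot-up on the board. Put the rack back on its two bricks (either way up) and only then turn the air valve fully open again; do not disturb the jar, the brush or the bowl.

Things in the scene. Friction and masses are not known exactly. Their poses are not given: they have to be found in the camera images.
- valve_handle (a joint): Handle of the air ball valve, turning about a vertical axis. 0 = shut (crosswise to the pipe, pointing along the valve's +x, towards the robot); 1.57 = fully open (along the pipe, pointing along the valve's -y, to the robot's left). Opening is clockwise from above. Stops at both ends; stays where it is left; takes about 0.12 N m.
- handle_grip (a point): Point on the valve handle to take hold of: 55 mm from the hinge axis, at mid-thickness; x points outward along the handle. The handle is a grey level bar 16 mm wide, 10 mm thick, ending 76 mm from the axis, its middle 107 mm above the bench, with 25 mm free below it.
- valve_hinge (a point): Point on the valve's turning axis, at the height of the handle's middle (107 mm). Its axes are the valve's: brass pipe along y.
- rack: Pale wooden rack, 60 (x) by 206 (y) by 54 mm high, 0.3 kg, on the bricks. Origin: centre of underside, z to the open top. Floor 6 mm; five cross partitions (full 60 mm along x, 6 thick, tops at 54 mm) at y = -100, -50, 0, 50, 100 mm make four 44 mm compartments. Front and back open above two strips (6 mm thick, at x = -22 and 22 mm, tops at 36 mm). Standing cups end 3 mm below the partition tops.
- stand: The rack's stand: two fixed cream bricks, 120 mm high, each 64 (x) by 70 (y) mm, centred at y = -100 and +100 mm, with 130 mm of open space between them under the rack, open from both sides. Origin on the bench midway between them; the rack starts centred on it with the same axes. Its x points roughly to the robot's left.
- tray: Fixed aluminium drying tray, 150 (x) by 270 (y) mm, 18 mm rim, with two tall steel blocks, level tops 165 mm above the bench, each 80 (x) by 60 (y) mm, centred at y = -100 and +100 mm (140 mm of open space between); a low air bar along its +x edge. Origin: centre of underside, on the bench. Its x points roughly to the robot's left. The board is to lie across both blocks, its long side along the tray's y.
- cover: Loose brown wooden board, 60 (x) by 206 (y) by 6 mm, 0.12 kg, the same outline as the rack; origin at the centre of its underside (as it lies at the start), z up. It starts on a narrow brick strip 30 mm wide and 22 mm high, so its long edges overhang by 15 mm.
- bin: White shallow bin, loose, 0.7 kg, 220 (x) by 130 (y) by 35 mm high, walls and floor 4 mm thick; origin at the centre of its underside on the bench. Holds the cups, standing mouth-up in a loose row along its x.
- cup1: Bisque-fired round test cup (there are two to four of them, absent ones read None), 30 mm in diameter, 45 mm high, 30 g, straight-sided with a 23 mm foot; origin at the centre of the foot, z towards the mouth.
- cup2: Bisque-fired round test cup (there are two to four of them, absent ones read None), 30 mm in diameter, 45 mm high, 30 g, straight-sided with a 23 mm foot; origin at the centre of the foot, z towards the mouth.
- cup3: Bisque-fired round test cup (there are two to four of them, absent ones read None), 30 mm in diameter, 45 mm high, 30 g, straight-sided with a 23 mm foot; origin at the centre of the foot, z towards the mouth.
- cup4: Bisque-fired round test cup (there are two to four of them, absent ones read None), 30 mm in diameter, 45 mm high, 30 g, straight-sided with a 23 mm foot; origin at the centre of the foot, z towards the mouth.
- jar: Bystander: glass jar, 70 mm across, 70 mm high; origin under its centre. Leave it alone.
- trim_tool: Bystander: flat brush lying on the bench, about 200 mm long, handle nearer the far edge; origin near its middle. Leave it alone.
- water_bowl: Bystander: white bowl, 120 mm across, 50 mm high; origin under its centre. Leave it alone.
Not all that is in view belongs to the job. Of the things that look like the rack, the larger one is meant. Of the things shaped like the cover, the brown one is meant.

How it is judged:
By the outcome, as a careful person would: the job done as asked, in the order asked, and still so for the second after the job is handed in, with the robot touching nothing.
Of cup1, cup2, cup3, cup4 only 2 to 4 are there at a start; the rules pass over those that are not, and their reading is None.
At some moment in a run one of bin may be knocked a few centimetres aside while the robot is not near it.
It also fails if it takes over 210 s, if anything falls off the work surface, if the arm or the gripper's body presses on something with over 40 N, if the wrist force passes 120 N, or if a joint passes its speed limit or range.

## Working session

There is one attempt and no reset: what is moved stays moved. The work goes in short steps, Python scripts to look and compute and a tool call to move; the robot and the scene stay as the last step left them, time stands still between calls to the robot, and variables do not carry over. Pictures are saved under pics/ and viewed, at most 14 in all, crops included, and the job is handed in when it is done.

Besides the shell and the picture viewer there is one more tool, called after ">>>" by a JSON object that holds its "api" and its "payload". play_rows: Moves the arm, as the interface text tells. Its arguments: {"type":"object","properties":{"targets":{"type":"array","items":{"type":"object","properties":{"x":{"type":"number","minimum":-1,"maximum":1},"y":{"type":"number","minimum":-1,"maximum":1},"z":{"type":"number","minimum":-1,"maximum":1},"rx":{"type":"number","minimum":-1,"maximum":1},"ry":{"type":"number","minimum":-1,"maximum":1},"rz":{"type":"number","minimum":-1,"maximum":1}}}},"claw":{"type":"number"},"squeeze":{"type":"number"}},"required":["targets"]}

```bash
ls; mkdir -p pics; cat > h.py <<'E'
import numpy as np, cv2
from scipy.spatial.transform import Rotation as Ro
from bench import status, cams, order, spotter
def K(cal,h=384):
    f=h/2/np.tan(np.radians(cal['vertical_fov'])/2)
    return np.array([[f,0,cal['cx']],[0,f,cal['cy']],[0,0,1]])
def R(o): return Ro.from_euler('xyz',o).as_matrix()
def cloud(name):
    cal=cams.calibration(name); im,d=cams.read_camera(name)
    v,u=np.mgrid[0:384,0:512]
    p=cv2.undistortPoints(np.stack([u.ravel(),v.ravel()],1).astype(np.float32)[:,None],K(cal),np.array(cal['dist_coeffs'],float))[:,0]
    P=np.concatenate([p,np.ones((len(p),1))],1)*d.reshape(-1,1)
    W=P@R(cal['orientation']).T+np.array(cal['xyz'])
    W=W.reshape(384,512,3); W[d==0]=np.nan
    return im,d,W
def save(im,fn,s=1):
    im=cv2.cvtColor(im,cv2.COLOR_RGB2BGR)
    if s!=1: im=cv2.resize(im,None,fx=s,fy=s,interpolation=cv2.INTER_CUBIC)
    cv2.imwrite('pics/'+fn,im)
E
python3 - <<'E'
from h import *
for n in ['top','scene']:
    im,d,W=cloud(n); save(im,n+'0.png',1.5); np.savez(n+'0.npz',im=im,W=W)
    print(n,cams.calibration(n))
    for t in ['valve_handle','rack','stand','tray','cover','bin','cup1','jar','trim_tool','water_bowl']:
        for r in spotter.masks_of(n,t):
            m=r['region']; w=W[m]; w=w[~np.isnan(w[:,0])]
            print(t,round(r['conf'],2),np.round(r['extent']),np.round(np.median(w,0),3) if len(w) else None, np.round(np.percentile(w[:,2],95),3) if len(w) else None)
print(status.sense())
E
```

```text
pics
top {'vertical_fov': 44.83092063062714, 'cx': 258.9375311921951, 'cy': 199.6230289064943, 'dist_coeffs': array([-0.01885675,  0.        ,  0.        ,  0.        ,  0.        ]), 'xyz': array([ 0.31717392, -0.06090334,  1.43490689]), 'orientation': array([-3.01166734,  0.01074087, -1.57494785])}
valve_handle 0.63 [182. 145. 212. 155.] [0.642 0.136 0.111] 0.116
rack 0.69 [238. 145. 264. 225.] [ 0.523 -0.03   0.13 ] 0.175
rack 0.59 [384. 181. 407. 235.] [ 0.479 -0.458  0.013] 0.041
stand 0.69 [236. 145. 269. 236.] [ 0.414 -0.025  0.12 ] 0.125
tray 0.89 [115. 150. 172. 244.] [0.508 0.296 0.018] 0.167
cover 0.98 [334. 269. 393. 333.] [ 0.203 -0.357  0.006] 0.011
cover 0.61 [284. 132. 352. 159.] [ 0.667 -0.233  0.028] 0.033
bin 0.75 [298. 175. 344. 250.] [ 0.458 -0.23   0.005] 0.035
cup1 0.71 [296. 178. 345. 250.] [ 0.459 -0.231  0.005] 0.035
cup1 0.52 [311. 181. 323. 191.] [ 0.541 -0.226  0.024] 0.05
cup1 0.49 [319. 199. 329. 208.] [ 0.49  -0.246  0.024] 0.052
jar 0.6 [209.  97. 230. 122.] [0.768 0.073 0.068] 0.074
water_bowl 0.91 [158. 105. 196. 136.] [0.758 0.218 0.021] 0.05
scene
[... 1309 characters left out ...]
 [ 0.536 -0.045  0.155] 0.175
{'clock': 1.1, 'joints': array([ 1.18109564e+00,  2.63916652e-01,  1.60400258e+00, -3.17251373e-06,
        1.27373965e+00, -3.69306231e-02]), 'qd': array([-0.00255948, -0.00183268,  0.00046577, -0.00048378,  0.00046938,
       -0.00056535]), 'tau': array([ 1.19424560e-03, -5.02056956e+01, -3.57265699e+01,  7.29266088e-02,
        1.81914959e-02,  1.88085025e-06]), 'tool_pos': array([0.23322599, 0.63340619, 0.23869309]), 'orientation': array([-3.14152637e+00,  5.86416344e-07,  2.78882352e+00]), 'force': array([-0.14280862,  0.13642893,  0.87029753]), 'moment': array([-0.05282542, -0.02635719,  0.00423287]), 'grip_force': 0.0, 'gripper_width': 1.0016988333891839}
```

View pics/top0.png

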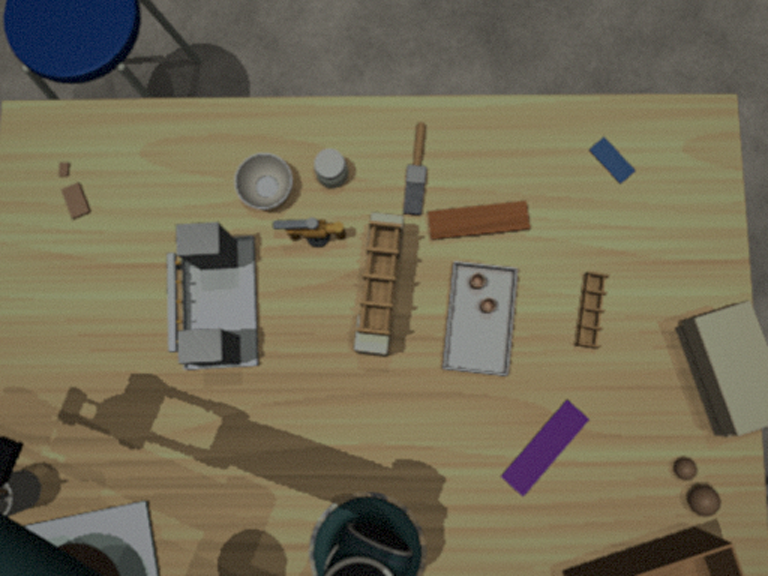

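View pics/scene0.png

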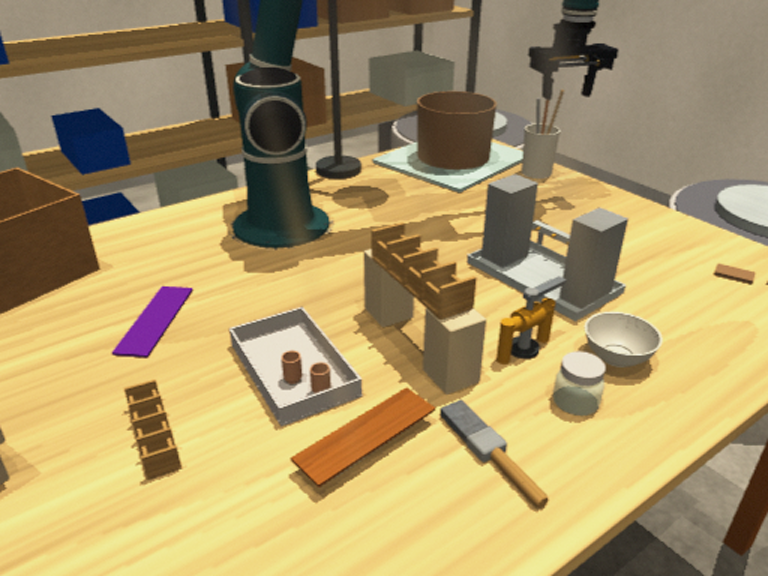

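Two cups are present in the bin at ~(477,281) and (487,306) in the top view. The valve handle at ~(297,225) points left, which means open. The rack with larger compartments sits on the bricks at ~(382,280), the brown board is at (478,220), and the tray blocks are at (198,240) and (200,345).

```bash
cat > fit.py <<'E'
from h import *
def rect(W,lo,hi,box):
    m=(W[...,2]>lo)&(W[...,2]<hi)&(W[...,0]>box[0])&(W[...,0]<box[1])&(W[...,1]>box[2])&(W[...,1]<box[3])
    p=W[m]
    r=cv2.minAreaRect((p[:,:2]*1000).astype(np.float32))
    # long axis direction
    (c,(w,h),a)=r
    if w<h: a+=90; w,h=h,w
    a=(a+90)%180-90
    return np.round(c,1),np.round((w,h),1),round(a,1),np.round(np.median(p[:,2])*1000,1),len(p)
E
python3 - <<'E'
from fit import *
for n in ['top','scene']:
    W=np.load(n+'0.npz')['W']
    print(n)
    for name,lo,hi,b in [('rack',.165,.185,(.38,.66,-.1,.04)),('brick',.110,.128,(.36,.68,-.12,.06)),('blkfar',.155,.175,(.52,.7,.2,.42)),('blknear',.155,.175,(.3,.48,.2,.42)),('blks',.155,.175,(.3,.7,.2,.42)),
      ('cover',.020,.036,(.58,.78,-.38,-.1)),('bin',.030,.040,(.3,.62,-.32,-.14)),('cups',.044,.058,(.4,.6,-.3,-.18)),('cupA',.044,.058,(.52,.6,-.3,-.18)),('cupB',.044,.058,(.4,.518,-.3,-.18)),('handle',.100,.122,(.58,.7,.05,.2)),
      ('valve',.06,.099,(.58,.7,.0,.2)),('tray',.004,.03,(.3,.7,.18,.42)),('jar',.06,.08,(.72,.85,.02,.12)),('brush',.008,.03,(.64,.95,-.16,-.05))]:
        try: print(name,*rect(W,lo,hi,b))
        except Exception as e: print(name,'fail')
E
```

```text
top
rack [526.2 -28.1] [207.4  58.5] -6.6 173.6 287
brick [523.9 -27.3] [269.6  64.5] -7.1 123.6 1067
blkfar [601.  307.1] [81.4 61.4] -87.3 164.9 629
blknear [401.1 297.1] [80.5 60.4] -87.1 164.9 654
blks [501.3 302.1] [261.   81.4] 2.9 164.9 1283
cover [ 703.7 -218.3] [235.5 149.5] 89.4 28.0 1337
bin [ 463.5 -230.2] [220.3 130.8] -6.8 34.6 334
cups [ 513.3 -234. ] [81.1 29.3] 21.1 49.1 53
cupA [ 537.5 -223.4] [27.3 27.3] 87.7 48.9 24
cupB [ 488.7 -243.5] [28.8 26.9] -4.5 49.3 29
handle [641.5 134.6] [86.6 20.5] -89.4 111.9 184
valve [639.3 111.8] [134.   33.5] -85.7 75.8 258
tray [500.7 299.9] [398.4 239.7] -0.1 6.2 1679
jar [776.8  75.1] [61.2 58.9] -2.1 70.0 324
brush [ 788.4 -106.3] [298.8 100.9] 1.3 19.1 724
scene
rack [526.4 -30.3] [211.7  62.7] -6.7 172.2 638
brick [526.3 -30.8] [270.   63.8] -6.9 121.4 676
blkfar [601.9 309.1] [86.7 62.1] -87.7 166.4 454
blknear [402.9 297.2] [84.6 62.8] -89.6 166.1 339
blks [502.  302.8] [262.8  86.7] 3.5 166.3 793
cover [ 663.2 -201.3] [266.9 170.2] 70.8 29.4 2520
bin [ 463.  -231.4] [225.6 130.9] -6.8 35.2 800
cups [ 514.6 -236.3] [82.8 30.9] 21.7 48.8 153
cupA [ 539.2 -226. ] [29.6 28.7] -52.3 49.2 77
cupB [ 489.  -246.8] [29.6 28.3] -4.3 48.5 76
handle [640.2 131.9] [88.8 22. ] -85.6 113.3 217
valve [645.2 100.2] [117.2  36.4] 84.0 76.9 482
tray [501.6 297. ] [398.7 236.6] 1.3 9.3 1765
jar [778.   71.9] [61.6 60. ] -69.6 71.4 509
brush [ 753.4 -131. ] [247.3 106.7] -14.4 19.6 1577
```

>>> {"api": "play_rows", "payload": {"targets": [{"x": 0, "z": -0.5, "rx": 0.5, "ry": 0.5}, {"z": -0.5, "rx": 0.5, "ry": 0.5}, {"y": 0.3, "rx": 0.5, "ry": 0.5, "rz": 1}]}}

```text
invalid input
```

```bash
python3 - <<'E'
from h import *
s=status.sense(); print({k:np.round(s[k],4) for k in ['joints','tool_pos','orientation','force']}, Ro.from_euler('xyz',s['orientation']).as_matrix().round(4))
E
```

```text
{'joints': array([ 1.1811,  0.2639,  1.604 , -0.    ,  1.2737, -0.0369]), 'tool_pos': array([0.2332, 0.6334, 0.2387]), 'orientation': array([-3.1415,  0.    ,  2.7888]), 'force': array([-0.1428,  0.1364,  0.8703])} [[-9.384e-01  3.455e-01 -0.000e+00]
 [ 3.455e-01  9.384e-01 -1.000e-04]
 [-0.000e+00 -1.000e-04 -1.000e+00]]
```

>>> {"api": "play_rows", "payload": {"targets": [{"x": 0, "y": 0, "z": -0.5, "rx": 0.5, "ry": 0.5, "rz": 0}, {"x": 0, "y": 0, "z": -0.5, "rx": 0.5, "ry": 0.5, "rz": 0}, {"x": 0, "y": 0, "z": -0.5, "rx": 0.5, "ry": 0.5, "rz": 1}, {"x": 0, "y": 0, "z": 0, "rx": 0, "ry": 0, "rz": 0}], "claw": 1, "squeeze": 20}}

```text
clock: 1.43
tool_pos: [0.2402, 0.6372, 0.3021]
orientation: [-2.976, -0.142, 2.67]
force: [0.4, -1.0, 0.7]
gripper_width: 1.0
grip_force: 0.0
```

```bash
cat >> h.py <<'E'
import json
def log():
    s=status.sense()
    open('log.jsonl','a').write(json.dumps([list(map(float,s[k])) for k in ['joints','tool_pos','orientation']])+'\n')
    return s
E
python3 - <<'E'
from h import *
open('log.jsonl','a').write(json.dumps([[1.1811,0.26392,1.604,0,1.27374,-.03693],[0.23322599, 0.63340619, 0.23869309],[-3.14152637e+00,  5.86416344e-07,  2.78882352e+00]])+'\n')
s=log();print({k:np.round(s[k],4) for k in ['clock','joints','tool_pos','orientation','force']})
d=np.load('scene0.npz');t=np.load('top0.npz')
for n,d in (('top',t),('scene',d)):
    im,W=d['im'],d['W']; h=cv2.cvtColor(im,cv2.COLOR_RGB2HSV)
    m=(W[...,2]>.02)&(W[...,2]<.036)&(W[...,0]>.55)&(W[...,0]<.8)&(W[...,1]>-.38)&(W[...,1]<-.12)&(h[...,1]>150)&(h[...,0]<12)
    k,l,st,_=cv2.connectedComponentsWithStats(m.astype(np.uint8)); i=1+st[1:,4].argmax(); p=W[l==i]
    print(n,cv2.minAreaRect((p[:,:2]*1000).astype(np.float32)),len(p))
E
```

```text
{'clock': np.float64(1.4333), 'joints': array([ 1.1035,  0.3494,  1.3938,  0.1406,  1.5647, -0.0197]), 'tool_pos': array([0.2402, 0.6372, 0.3021]), 'orientation': array([-2.9763, -0.1417,  2.6697]), 'force': array([ 0.3856, -1.0092,  0.6897])}
top ((683.5153198242188, -307.1395263671875), (2.055776834487915, 0.0), -158.41575622558594) 2
scene ((692.4073486328125, -186.18898010253906), (0.0, 0.0), 0.0) 1
```

```bash
cat >> h.py <<'E'
def plan(p1,R1,step=.038,ang=5.8,n=None):
    s=log(); p0=np.array(s['tool_pos']); R0=R(s['orientation'])
    rv=Ro.from_matrix(R0.T@R1).as_rotvec(); th=np.degrees(np.linalg.norm(rv))
    n=n or int(np.ceil(max(np.linalg.norm(p1-p0)/step,th/ang,1)))
    P=p0.copy(); Rm=R0
    print('n',n,'rot',np.round(np.degrees(rv),1),'dist',np.round(p1-p0,4),'q',np.round(s['joints'],3))
    out=[]
    for i in range(n):
        tgt=p0+(p1-p0)*(i+1)/n
        d=np.round(Rm.T@(tgt-P)/.04,3); w=np.round(np.degrees(rv)/n/6,3)
        out.append(dict(x=d[0],y=d[1],z=d[2],rx=w[0],ry=w[1],rz=w[2]))
        P=P+Rm@(d*.04); Rm=Rm@Ro.from_rotvec(np.radians(w*6)).as_matrix()
    print(json.dumps([{k:float(v) for k,v in r.items()} for r in out]))
def down(yaw_y):  # tool down, tool y axis along world direction yaw_y (deg)
    a=np.radians(yaw_y); y=np.array([np.cos(a),np.sin(a),0]); z=np.array([0,0,-1.]); return np.stack([np.cross(y,z),y,z],1)
E
python3 -c "
from h import *
plan(np.array([.641,.155,.30]),down(0))"
```

```text
n 17 rot [-12.9  -2.1  63.4] dist [ 0.4008 -0.4822 -0.0021] q [ 1.104  0.349  1.394  0.141  1.565 -0.02 ]
[{"x": -0.839, "y": -0.378, "z": -0.055, "rx": -0.127, "ry": -0.02, "rz": 0.621}, {"x": -0.862, "y": -0.322, "z": -0.058, "rx": -0.127, "ry": -0.02, "rz": 0.621}, {"x": -0.882, "y": -0.264, "z": -0.061, "rx": -0.127, "ry": -0.02, "rz": 0.621}, {"x": -0.896, "y": -0.206, "z": -0.061, "rx": -0.127, "ry": -0.02, "rz": 0.621}, {"x": -0.909, "y": -0.146, "z": -0.062, "rx": -0.127, "ry": -0.02, "rz": 0.621}, {"x": -0.916, "y": -0.086, "z": -0.062, "rx": -0.127, "ry": -0.02, "rz": 0.621}, {"x": -0.919, "y": -0.025, "z": -0.06, "rx": -0.127, "ry": -0.02, "rz": 0.621}, {"x": -0.92, "y": 0.035, "z": -0.059, "rx": -0.127, "ry": -0.02, "rz": 0.621}, {"x": -0.915, "y": 0.096, "z": -0.055, "rx": -0.127, "ry": -0.02, "rz": 0.621}, {"x": -0.908, "y": 0.155, "z": -0.052, "rx": -0.127, "ry": -0.02, "rz": 0.621}, {"x": -0.895, "y": 0.215, "z": -0.048, "rx": -0.127, "ry": -0.02, "rz": 0.621}, {"x": -0.88, "y": 0.273, "z": -0.042, "rx": -0.127, "ry": -0.02, "rz": 0.621}, {"x": -0.86, "y": 0.331, "z": -0.037, "rx": -0.127, "ry": -0.02, "rz": 0.621}, {"x": -0.837, "y": 0.386, "z": -0.03, "rx": -0.127, "ry": -0.02, "rz": 0.621}, {"x": -0.81, "y": 0.44, "z": -0.023, "rx": -0.127, "ry": -0.02, "rz": 0.621}, {"x": -0.78, "y": 0.492, "z": -0.016, "rx": -0.127, "ry": -0.02, "rz": 0.621}, {"x": -0.746, "y": 0.541, "z": -0.006, "rx": -0.127, "ry": -0.02, "rz": 0.621}]
```

>>> {"api": "play_rows", "payload": {"targets": [{"x": -0.84, "y": -0.38, "z": -0.055, "rx": -0.127, "ry": -0.02, "rz": 0.621}, {"x": -0.86, "y": -0.32, "z": -0.058, "rx": -0.127, "ry": -0.02, "rz": 0.621}, {"x": -0.88, "y": -0.264, "z": -0.06, "rx": -0.127, "ry": -0.02, "rz": 0.621}, {"x": -0.9, "y": -0.206, "z": -0.06, "rx": -0.127, "ry": -0.02, "rz": 0.621}, {"x": -0.91, "y": -0.146, "z": -0.06, "rx": -0.127, "ry": -0.02, "rz": 0.621}, {"x": -0.916, "y": -0.086, "z": -0.06, "rx": -0.127, "ry": -0.02, "rz": 0.621}, {"x": -0.92, "y": -0.025, "z": -0.06, "rx": -0.127, "ry": -0.02, "rz": 0.621}, {"x": -0.92, "y": 0.035, "z": -0.06, "rx": -0.127, "ry": -0.02, "rz": 0.621}, {"x": -0.915, "y": 0.096, "z": -0.055, "rx": -0.127, "ry": -0.02, "rz": 0.621}, {"x": -0.908, "y": 0.155, "z": -0.05, "rx": -0.127, "ry": -0.02, "rz": 0.621}, {"x": -0.895, "y": 0.215, "z": -0.05, "rx": -0.127, "ry": -0.02, "rz": 0.621}, {"x": -0.88, "y": 0.273, "z": -0.04, "rx": -0.127, "ry": -0.02, "rz": 0.621}], "claw": 0, "squeeze": 10}}

```text
clock: 2.43
tool_pos: [0.5224, 0.2947, 0.2969]
orientation: [-3.077, -0.017, 1.9]
force: [-0.1, 0.4, -0.4]
gripper_width: 0.498
grip_force: 0.0
```

>>> {"api": "play_rows", "payload": {"targets": [{"x": -0.86, "y": 0.33, "z": -0.037, "rx": -0.127, "ry": -0.02, "rz": 0.621}, {"x": -0.837, "y": 0.386, "z": -0.03, "rx": -0.127, "ry": -0.02, "rz": 0.621}, {"x": -0.81, "y": 0.44, "z": -0.023, "rx": -0.127, "ry": -0.02, "rz": 0.621}, {"x": -0.78, "y": 0.49, "z": -0.016, "rx": -0.127, "ry": -0.02, "rz": 0.621}, {"x": -0.75, "y": 0.54, "z": -0.006, "rx": -0.127, "ry": -0.02, "rz": 0.621}, {"x": 0, "y": 0, "z": 0, "rx": 0, "ry": 0, "rz": 0}, {"x": 0, "y": 0, "z": 0, "rx": 0, "ry": 0, "rz": 0}]}}

```text
clock: 3.02
tool_pos: [0.6406, 0.1534, 0.2963]
orientation: [-3.139, 0.004, 1.576]
force: [-0.2, -0.7, 0.2]
gripper_width: 0.495
grip_force: 0.0
```

```bash
python3 - <<'E'
from fit import *
s=log()
im,d,W=cloud('wrist'); save(im,'w1.png',1.2); np.savez('w1.npz',im=im,W=W)
print('handle',*rect(W,.100,.118,(.58,.7,.05,.2)))
print(cams.calibration('wrist'))
plan(np.array([.641,.155,.30]),down(0))
E
```

```text
handle [640.2 137.4] [87.  20.9] -89.2 112.7 1451
{'vertical_fov': 58.45101500054297, 'cx': 251.40350062149517, 'cy': 190.86082996044547, 'dist_coeffs': array([-0.02342784,  0.        ,  0.        ,  0.        ,  0.        ]), 'xyz': array([0.63954949, 0.22264995, 0.44289485]), 'orientation': array([2.87705779, 0.00295564, 0.00667046])}
n 1 rot [-0.2  0.2  0.4] dist [0.001  0.0003 0.0035] q [ 0.201  0.206  1.568 -0.003  1.37   0.195]
[{"x": 0.008, "y": 0.025, "z": -0.087, "rx": -0.026, "ry": 0.032, "rz": 0.062}]
```

View pics/w1.png

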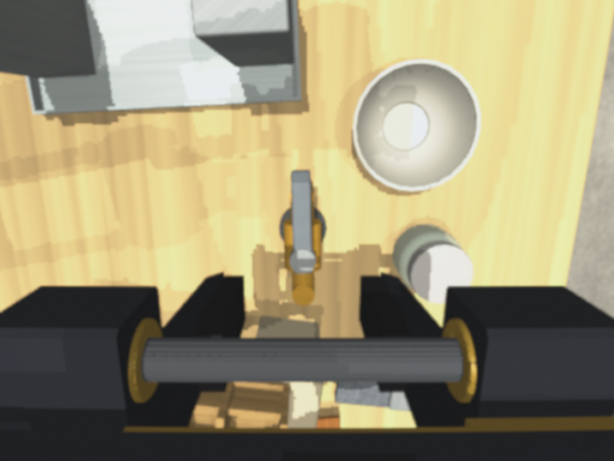

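The wrist view shows the handle from (302,172) to its hinge near (302,260), pointing left along the pipe and centred between the fingers.

>>> {"api": "play_rows", "payload": {"targets": [{"x": 0.05, "y": 0, "z": 0.9, "rx": 0, "ry": 0, "rz": 0}, {"x": 0, "y": 0, "z": 0.9, "rx": 0, "ry": 0, "rz": 0}, {"x": 0, "y": 0, "z": 0.9, "rx": 0, "ry": 0, "rz": 0}, {"x": 0, "y": 0, "z": 0.9, "rx": 0, "ry": 0, "rz": 0}, {"x": 0, "y": 0, "z": 0.9, "rx": 0, "ry": 0, "rz": 0}, {"x": 0, "y": 0, "z": 0.5, "rx": 0, "ry": 0, "rz": 0}, {"x": 0, "y": 0, "z": 0, "rx": 0, "ry": 0, "rz": 0}]}}

```text
clock: 3.65
tool_pos: [0.6341, 0.1571, 0.0907]
orientation: [-3.128, 0.005, 1.58]
force: [-1.0, -0.2, 0.6]
gripper_width: 0.5
grip_force: 0.0
```

>>> {"api": "play_rows", "payload": {"targets": [{"x": 0, "y": 0, "z": 0, "rx": 0, "ry": 0, "rz": 0}, {"x": 0, "y": 0, "z": 0, "rx": 0, "ry": 0, "rz": 0}, {"x": 0, "y": 0, "z": 0, "rx": 0, "ry": 0, "rz": 0}, {"x": 0, "y": 0, "z": 0, "rx": 0, "ry": 0, "rz": 0}, {"x": 0, "y": 0, "z": 0, "rx": 0, "ry": 0, "rz": 0}, {"x": 0, "y": 0, "z": 0, "rx": 0, "ry": 0, "rz": 0}], "claw": -1, "squeeze": 10}}

```text
clock: 4.15
tool_pos: [0.6401, 0.157, 0.1]
orientation: [-3.14, 0.002, 1.577]
force: [-5.0, 1.3, 6.2]
gripper_width: 0.18
grip_force: 10.0
```

>>> {"api": "play_rows", "payload": {"targets": [{"x": -0.007, "y": -0.135, "z": 0, "rx": 0, "ry": 0, "rz": -1}, {"x": -0.007, "y": -0.135, "z": 0, "rx": 0, "ry": 0, "rz": -1}, {"x": -0.007, "y": -0.135, "z": 0, "rx": 0, "ry": 0, "rz": -1}, {"x": -0.007, "y": -0.135, "z": 0, "rx": 0, "ry": 0, "rz": -1}, {"x": -0.007, "y": -0.135, "z": 0, "rx": 0, "ry": 0, "rz": -1}, {"x": -0.007, "y": -0.135, "z": 0, "rx": 0, "ry": 0, "rz": -1}, {"x": -0.007, "y": -0.135, "z": 0, "rx": 0, "ry": 0, "rz": -1}, {"x": -0.007, "y": -0.135, "z": 0, "rx": 0, "ry": 0, "rz": -1}]}}

```text
clock: 4.82
tool_pos: [0.6019, 0.14, 0.0999]
orientation: [-3.14, 0.0, 2.419]
force: [-3.3, 2.5, 4.8]
gripper_width: 0.183
grip_force: 10.2
```

```bash
python3 -c "
from h import *
s=log();print(s['joints'].round(3),s['force'].round(1),s['moment'].round(2),s['gripper_width'])"
```

```text
[ 1.890e-01  2.770e-01  1.858e+00 -1.000e-03  1.007e+00 -6.580e-01] [-3.3  2.5  4.8] [ 0.35  0.61 -0.22] 0.1833091870992387
```

>>> {"api": "play_rows", "payload": {"targets": [{"x": -0.007, "y": -0.135, "z": 0, "rx": 0, "ry": 0, "rz": -1}, {"x": -0.007, "y": -0.135, "z": 0, "rx": 0, "ry": 0, "rz": -1}, {"x": -0.007, "y": -0.135, "z": 0, "rx": 0, "ry": 0, "rz": -1}, {"x": -0.007, "y": -0.135, "z": 0, "rx": 0, "ry": 0, "rz": -1}, {"x": -0.007, "y": -0.135, "z": 0, "rx": 0, "ry": 0, "rz": -1}, {"x": -0.007, "y": -0.135, "z": 0, "rx": 0, "ry": 0, "rz": -1}, {"x": -0.007, "y": -0.135, "z": 0, "rx": 0, "ry": 0, "rz": -0.8}, {"x": 0, "y": -0.1, "z": 0, "rx": 0, "ry": 0, "rz": -0.2}, {"x": 0, "y": 0, "z": 0, "rx": 0, "ry": 0, "rz": 0}, {"x": 0, "y": 0, "z": 0, "rx": 0, "ry": 0, "rz": 0}]}}

```text
clock: 5.65
tool_pos: [0.5875, 0.1019, 0.0997]
orientation: [-3.141, -0.004, -3.136]
force: [-7.8, 5.8, 5.8]
gripper_width: 0.177
grip_force: 10.1
```

```bash
python3 -c "
from h import *
s=log();print(s['joints'].round(3),s['force'].round(1),s['moment'].round(2),s['gripper_width'])"
```

```text
[ 0.13   0.242  1.904  0.     1.    -1.446] [-7.8  5.8  5.8] [0.96 1.25 0.23] 0.17689468711326412
```

>>> {"api": "play_rows", "payload": {"targets": [{"x": 0, "y": 0, "z": 0, "rx": 0, "ry": 0, "rz": 0}, {"x": 0, "y": 0, "z": 0, "rx": 0, "ry": 0, "rz": 0}, {"x": 0, "y": 0, "z": 0, "rx": 0, "ry": 0, "rz": 0}, {"x": 0, "y": 0, "z": -0.5, "rx": 0, "ry": 0, "rz": 0}, {"x": 0, "y": 0, "z": -0.9, "rx": 0, "ry": 0, "rz": 0}, {"x": 0, "y": 0, "z": -0.9, "rx": 0, "ry": 0, "rz": 0}, {"x": 0, "y": 0, "z": -0.9, "rx": 0, "ry": 0, "rz": 0}, {"x": 0, "y": 0, "z": -0.9, "rx": 0, "ry": 0, "rz": 0}], "claw": 0}}

```text
clock: 6.32
tool_pos: [0.589, 0.1005, 0.2636]
orientation: [-3.138, -0.001, -3.136]
force: [0.5, 0.1, 0.8]
gripper_width: 0.498
grip_force: 0.0
```

```bash
python3 - <<'E'
from fit import *
im,d,W=cloud('top')
print('handle',*rect(W,.100,.118,(.54,.7,.05,.2)))
print('rack',*rect(W,.165,.185,(.38,.66,-.1,.04)))
print('bin',*rect(W,.030,.040,(.3,.62,-.32,-.14)))
plan(np.array([.50,-.235,.25]),down(83.2))
E
```

```text
handle [0. 0.] [0. 0.] 0.0 nan 0
rack [525.7 -28.1] [206.7  58.4] -6.7 173.3 286
bin [ 463.8 -230. ] [220.2 130.7] -6.8 34.5 323
n 10 rot [-0.1  0.7  7.1] dist [-0.0932 -0.3361 -0.023 ] q [ 0.129  0.099  1.734 -0.004  1.297 -1.446]
  return _methods._mean(a, axis=axis, dtype=dtype,
  ret = ret.dtype.type(ret / rcount)
```

>>> {"api": "play_rows", "payload": {"targets": [{"x": 0.24, "y": -0.84, "z": 0.057, "rx": 0, "ry": 0.012, "rz": 0.119}, {"x": 0.23, "y": -0.84, "z": 0.057, "rx": 0, "ry": 0.012, "rz": 0.119}, {"x": 0.22, "y": -0.844, "z": 0.057, "rx": 0, "ry": 0.012, "rz": 0.119}, {"x": 0.2, "y": -0.85, "z": 0.057, "rx": 0, "ry": 0.012, "rz": 0.119}, {"x": 0.2, "y": -0.85, "z": 0.057, "rx": 0, "ry": 0.012, "rz": 0.119}, {"x": 0.18, "y": -0.85, "z": 0.057, "rx": 0, "ry": 0.012, "rz": 0.119}, {"x": 0.17, "y": -0.855, "z": 0.057, "rx": 0, "ry": 0.012, "rz": 0.119}, {"x": 0.16, "y": -0.86, "z": 0.057, "rx": 0, "ry": 0.012, "rz": 0.119}, {"x": 0.15, "y": -0.86, "z": 0.057, "rx": 0, "ry": 0.012, "rz": 0.119}, {"x": 0.15, "y": -0.86, "z": 0.057, "rx": 0, "ry": 0.012, "rz": 0.119}, {"x": 0, "y": 0, "z": 0, "rx": 0, "ry": 0, "rz": 0}, {"x": 0, "y": 0, "z": 0, "rx": 0, "ry": 0, "rz": 0}]}}

```text
clock: 7.37
tool_pos: [0.4952, -0.2374, 0.2406]
orientation: [-3.137, -0.014, 3.019]
force: [0.3, 1.1, -0.5]
gripper_width: 0.5
grip_force: 0.0
```

```bash
cat >> h.py <<'E'
def local(p1,yaw_y):
    """tool-frame shift (units of rows) and rz total for small corrections, tool down"""
    s=log(); R0=R(s['orientation']); R1=down(yaw_y)
    rv=np.degrees(Ro.from_matrix(R0.T@R1).as_rotvec())/6
    return 'shift(rows)',np.round(R0.T@(np.array(p1)-s['tool_pos'])/.04,3),'turn(rows)',np.round(rv,3),'pos',np.round(s['tool_pos'],4)
E
python3 - <<'E'
from fit import *
s=log(); print(s['tool_pos'].round(4),s['orientation'].round(4))
im,d,W=cloud('wrist'); save(im,'w2.png',1.2)
def circ(W,box):
    m=(W[...,2]>.043)&(W[...,2]<.058)&(W[...,0]>box[0])&(W[...,0]<box[1])&(W[...,1]>box[2])&(W[...,1]<box[3])
    c,r=cv2.minEnclosingCircle((W[m][:,:2]*1000).astype(np.float32)); return np.round(c,1),round(r,1),m.sum(),np.median(W[m][:,2])
print(circ(W,(.515,.57,-.26,-.19)),circ(W,(.45,.514,-.28,-.21)))
im,d,W=cloud('top')
print('handle',*rect(W,.100,.118,(.54,.7,.05,.2)))
print('bin',*rect(W,.030,.040,(.3,.62,-.32,-.14)))
print(local([.489,-.245,.1],83.2))
E
```

```text
[ 0.4952 -0.2374  0.2406] [-3.1372 -0.0136  3.0189]
(array([ 536.3, -223. ]), 15.0, np.int64(265), np.float64(0.04899489605544338)) (array([ 486.5, -243.1]), 14.9, np.int64(257), np.float64(0.04921893306306857))
handle [608.7 100.5] [86.3 20. ] 2.8 111.8 181
bin [ 490.  -247.9] [159.9 100.7] 55.9 34.5 64
('shift(rows)', array([ 0.095, -0.247,  3.521]), 'turn(rows)', array([-0.037, -0.128, -0.007]), 'pos', array([ 0.4959, -0.2353,  0.2408]))
```

View pics/w2.png

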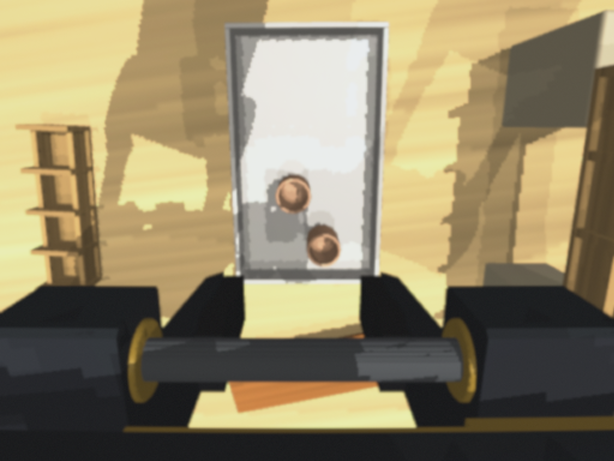

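Wrist view: cups at (293,193) and (322,245), bin upright around them, and the larger rack at the right. The handle is now along x, so the valve is shut. Next I pick up cup B.

```bash
python3 - <<'E'
from h import *
print(local([.4873,-.2436,.034],83.2))
E
```

```text
('shift(rows)', array([ 0.12 , -0.211,  5.172]), 'turn(rows)', array([-0.037, -0.128, -0.007]), 'pos', array([ 0.4959, -0.2353,  0.2408]))
```

>>> {"api": "play_rows", "payload": {"targets": [{"x": 0.05, "y": -0.1, "z": 0.8, "rx": -0.037, "ry": -0.128, "rz": 0}, {"x": 0.05, "y": -0.11, "z": 0.8, "rx": 0, "ry": 0, "rz": 0}, {"x": 0, "y": 0, "z": 0.8, "rx": 0, "ry": 0, "rz": 0}, {"x": 0, "y": 0, "z": 0.8, "rx": 0, "ry": 0, "rz": 0}, {"x": 0, "y": 0, "z": 0.8, "rx": 0, "ry": 0, "rz": 0}, {"x": 0, "y": 0, "z": 0.6, "rx": 0, "ry": 0, "rz": 0}, {"x": 0, "y": 0, "z": 0.3, "rx": 0, "ry": 0, "rz": 0}, {"x": 0, "y": 0, "z": 0, "rx": 0, "ry": 0, "rz": 0}, {"x": 0, "y": 0, "z": 0, "rx": 0, "ry": 0, "rz": 0}, {"x": 0, "y": 0, "z": 0, "rx": 0, "ry": 0, "rz": 0}]}}

```text
clock: 8.3
tool_pos: [0.4921, -0.2438, 0.0466]
orientation: [-3.14, 0.003, 3.024]
force: [-0.1, 0.9, -0.1]
gripper_width: 0.502
grip_force: 0.0
```

```bash
python3 - <<'E'
from h import *
print(local([.4873,-.2436,.034],83.2))
E
```

```text
('shift(rows)', array([ 0.12 , -0.008,  0.316]), 'turn(rows)', array([-0.016,  0.026,  0.008]), 'pos', array([ 0.4921, -0.2438,  0.0466]))
```

>>> {"api": "play_rows", "payload": {"targets": [{"x": 0.12, "y": 0, "z": 0.3, "rx": 0, "ry": 0, "rz": 0}, {"x": 0, "y": 0, "z": 0, "rx": 0, "ry": 0, "rz": 0}, {"x": 0, "y": 0, "z": 0, "rx": 0, "ry": 0, "rz": 0}]}}

```text
clock: 8.55
tool_pos: [0.4862, -0.2433, 0.0341]
orientation: [-3.141, 0.001, 3.023]
force: [-1.0, -0.4, -0.6]
gripper_width: 0.503
grip_force: 0.0
```

>>> {"api": "play_rows", "payload": {"targets": [{"x": 0, "y": 0, "z": 0, "rx": 0, "ry": 0, "rz": 0}, {"x": 0, "y": 0, "z": 0, "rx": 0, "ry": 0, "rz": 0}, {"x": 0, "y": 0, "z": 0, "rx": 0, "ry": 0, "rz": 0}, {"x": 0, "y": 0, "z": 0, "rx": 0, "ry": 0, "rz": 0}, {"x": 0, "y": 0, "z": 0, "rx": 0, "ry": 0, "rz": 0}], "claw": -1, "squeeze": 12}}

```text
clock: 8.97
tool_pos: [0.4864, -0.2435, 0.0338]
orientation: [-3.14, 0.002, 3.023]
force: [-0.0, 0.3, 5.6]
gripper_width: 0.334
grip_force: 12.0
```

>>> {"api": "play_rows", "payload": {"targets": [{"x": 0, "y": 0, "z": -0.5, "rx": 0, "ry": 0, "rz": 0}, {"x": 0, "y": 0, "z": -0.8, "rx": 0, "ry": 0, "rz": 0}, {"x": 0, "y": 0, "z": -0.9, "rx": 0, "ry": 0, "rz": 0}, {"x": 0, "y": 0, "z": -0.9, "rx": 0, "ry": 0, "rz": 0}, {"x": 0, "y": 0, "z": -0.9, "rx": 0, "ry": 0, "rz": 0}, {"x": 0, "y": 0, "z": -0.9, "rx": 0, "ry": 0, "rz": 0}, {"x": 0, "y": 0, "z": 0, "rx": 0, "ry": 0, "rz": 0}, {"x": 0, "y": 0, "z": 0, "rx": 0, "ry": 0, "rz": 0}]}}

```text
clock: 9.63
tool_pos: [0.4871, -0.2437, 0.2317]
orientation: [-3.139, 0.005, 3.023]
force: [-0.3, -0.9, -0.6]
gripper_width: 0.335
grip_force: 12.0
```

```bash
python3 - <<'E'
from h import *
s=status.sense(); print(s['gripper_width'],s['grip_force'])
c=np.array([.5260,-.0290]); a=np.radians(173.2); yv=np.array([np.cos(a),np.sin(a)])
for k in (-.025,.025): 
    t=c+k*yv; print(k,t, local([*t,.25],83.2))
E
```

```text
0.3346949773949275 11.997165530920029
-0.025 [ 0.55082414 -0.0319601 ] ('shift(rows)', array([-0.956,  5.445, -0.467]), 'turn(rows)', array([-0.025,  0.049, -0.001]), 'pos', array([ 0.4871, -0.2437,  0.2317]))
0.025 [ 0.50117586 -0.0260399 ] ('shift(rows)', array([ 0.294,  5.444, -0.473]), 'turn(rows)', array([-0.025,  0.049, -0.001]), 'pos', array([ 0.4871, -0.2437,  0.2317]))
```

>>> {"api": "play_rows", "payload": {"targets": [{"x": 0, "y": 0.3, "z": -0.2, "rx": -0.025, "ry": 0.049, "rz": 0}, {"x": 0.04, "y": 0.6, "z": -0.27, "rx": 0, "ry": 0, "rz": 0}, {"x": 0.05, "y": 0.9, "z": 0, "rx": 0, "ry": 0, "rz": 0}, {"x": 0.05, "y": 0.9, "z": 0, "rx": 0, "ry": 0, "rz": 0}, {"x": 0.05, "y": 0.9, "z": 0, "rx": 0, "ry": 0, "rz": 0}, {"x": 0.05, "y": 0.9, "z": 0, "rx": 0, "ry": 0, "rz": 0}, {"x": 0.05, "y": 0.6, "z": 0, "rx": 0, "ry": 0, "rz": 0}, {"x": 0, "y": 0.35, "z": 0, "rx": 0, "ry": 0, "rz": 0}, {"x": 0, "y": 0, "z": 0, "rx": 0, "ry": 0, "rz": 0}, {"x": 0, "y": 0, "z": 0, "rx": 0, "ry": 0, "rz": 0}]}}

```text
clock: 10.47
tool_pos: [0.4987, -0.024, 0.2462]
orientation: [3.14, -0.009, 3.025]
force: [0.4, 0.1, -0.6]
gripper_width: 0.332
grip_force: 12.0
```

```bash
python3 - <<'E'
from h import *
print(local([.5012,-.0260,.159],83.2))
E
```

```text
('shift(rows)', array([-0.09 , -0.047,  2.178]), 'turn(rows)', array([ 0.017, -0.09 ,  0.021]), 'pos', array([ 0.4987, -0.024 ,  0.2462]))
```

>>> {"api": "play_rows", "payload": {"targets": [{"x": -0.05, "y": -0.03, "z": 0.4, "rx": 0, "ry": -0.05, "rz": 0}, {"x": -0.04, "y": -0.02, "z": 0.4, "rx": 0, "ry": 0, "rz": 0}, {"x": 0, "y": 0, "z": 0.4, "rx": 0, "ry": 0, "rz": 0}, {"x": 0, "y": 0, "z": 0.4, "rx": 0, "ry": 0, "rz": 0}, {"x": 0, "y": 0, "z": 0.3, "rx": 0, "ry": 0, "rz": 0}, {"x": 0, "y": 0, "z": 0.2, "rx": 0, "ry": 0, "rz": 0}, {"x": 0, "y": 0, "z": 0, "rx": 0, "ry": 0, "rz": 0}, {"x": 0, "y": 0, "z": 0, "rx": 0, "ry": 0, "rz": 0}, {"x": 0, "y": 0, "z": 0, "rx": 0, "ry": 0, "rz": 0}]}}

```text
clock: 11.22
tool_pos: [0.5038, -0.0276, 0.1648]
orientation: [3.14, 0.001, 3.022]
force: [-0.1, 0.4, -0.1]
gripper_width: 0.333
grip_force: 12.0
```

```bash
python3 - <<'E'
from h import *
print(local([.5012,-.0260,.159],83.2), status.sense()['force'])
E
```

```text
('shift(rows)', array([0.069, 0.032, 0.145]), 'turn(rows)', array([ 0.02 ,  0.009, -0.005]), 'pos', array([ 0.5038, -0.0276,  0.1648])) [-0.05099919  0.38303865 -0.07312526]
```

>>> {"api": "play_rows", "payload": {"targets": [{"x": 0.06, "y": 0.03, "z": 0.08, "rx": 0, "ry": 0, "rz": 0}, {"x": 0, "y": 0, "z": 0.055, "rx": 0, "ry": 0, "rz": 0}, {"x": 0, "y": 0, "z": 0, "rx": 0, "ry": 0, "rz": 0}, {"x": 0, "y": 0, "z": 0, "rx": 0, "ry": 0, "rz": 0}]}}

```text
clock: 11.55
tool_pos: [0.501, -0.0257, 0.1589]
orientation: [3.139, 0.0, 3.023]
force: [0.0, 0.0, -0.9]
gripper_width: 0.333
grip_force: 12.0
```

>>> {"api": "play_rows", "payload": {"targets": [{"x": 0, "y": 0, "z": 0, "rx": 0, "ry": 0, "rz": 0}, {"x": 0, "y": 0, "z": 0, "rx": 0, "ry": 0, "rz": 0}, {"x": 0, "y": 0, "z": 0, "rx": 0, "ry": 0, "rz": 0}, {"x": 0, "y": 0, "z": -0.3, "rx": 0, "ry": 0, "rz": 0}, {"x": 0, "y": 0, "z": -0.8, "rx": 0, "ry": 0, "rz": 0}, {"x": 0, "y": 0, "z": -0.9, "rx": 0, "ry": 0, "rz": 0}, {"x": 0, "y": 0, "z": 0, "rx": 0, "ry": 0, "rz": 0}], "claw": 0}}

```text
clock: 12.13
tool_pos: [0.5053, -0.0264, 0.2473]
orientation: [3.139, 0.013, 3.023]
force: [2.2, 0.6, 0.6]
gripper_width: 0.499
grip_force: 0.0
```

```bash
python3 - <<'E'
from fit import *
im,d,W=cloud('wrist'); save(im,'w3.png',1.2)
im,d,W=cloud('top'); print('bin',*rect(W,.030,.040,(.3,.62,-.32,-.14)),'cup',*rect(W,.044,.058,(.4,.6,-.3,-.18)))
print(local([.5368,-.2235,.12],83.2))
E
```

```text
bin [ 463.9 -230. ] [220.8 130.3] -6.8 34.9 319 cup [ 538.7 -223.4] [27.5 25. ] -88.2 49.7 25
('shift(rows)', array([-1.414, -4.804,  3.044]), 'turn(rows)', array([ 0.021,  0.052, -0.002]), 'pos', array([ 0.5027, -0.0262,  0.2419]))
```

View pics/w3.png

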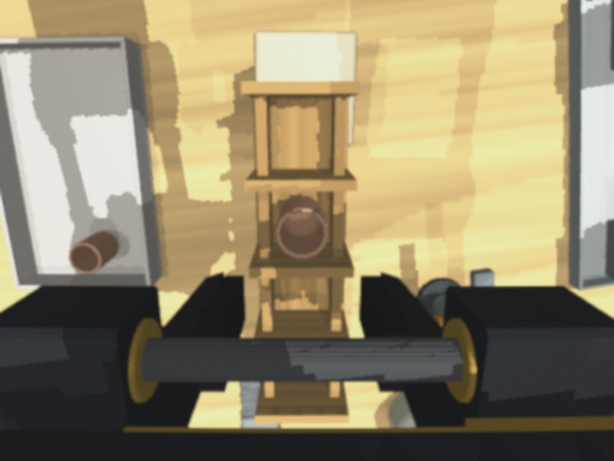

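Cup stands upright in the compartment at (302,228); the other cup is still in the bin at (93,250).

>>> {"api": "play_rows", "payload": {"targets": [{"x": -0.2, "y": -0.6, "z": 0, "rx": 0, "ry": 0, "rz": 0}, {"x": -0.25, "y": -0.85, "z": 0, "rx": 0, "ry": 0, "rz": 0}, {"x": -0.25, "y": -0.85, "z": 0, "rx": 0, "ry": 0, "rz": 0}, {"x": -0.25, "y": -0.85, "z": 0, "rx": 0, "ry": 0, "rz": 0}, {"x": -0.25, "y": -0.85, "z": 0.3, "rx": 0, "ry": 0, "rz": 0}, {"x": -0.2, "y": -0.8, "z": 0.8, "rx": 0, "ry": 0, "rz": 0}, {"x": 0, "y": 0, "z": 0.9, "rx": 0, "ry": 0, "rz": 0}, {"x": 0, "y": 0, "z": 0.9, "rx": 0, "ry": 0, "rz": 0}, {"x": 0, "y": 0, "z": 0.6, "rx": 0, "ry": 0, "rz": 0}, {"x": 0, "y": 0, "z": 0, "rx": 0, "ry": 0, "rz": 0}, {"x": 0, "y": 0, "z": 0, "rx": 0, "ry": 0, "rz": 0}, {"x": 0, "y": 0, "z": 0, "rx": 0, "ry": 0, "rz": 0}]}}

```text
clock: 13.23
tool_pos: [0.534, -0.2201, 0.1022]
orientation: [3.14, 0.001, 3.023]
force: [0.5, -0.3, -0.5]
gripper_width: 0.5
grip_force: 0.0
```

```bash
python3 - <<'E'
from fit import *
im,d,W=cloud('wrist')
m=(W[...,2]>.043)&(W[...,2]<.056)&(W[...,0]>.49)&(W[...,0]<.58)&(W[...,1]>-.27)&(W[...,1]<-.18)
print(m.sum(), cv2.minEnclosingCircle((W[m][:,:2]*1000).astype(np.float32)) if m.sum()>5 else None)
im,d,W=cloud('scene'); print('bin',*rect(W,.030,.040,(.3,.62,-.32,-.14)))
print(local([.537,-.2236,.034],83.2))
E
```

```text
770 ((536.4946899414062, -223.039306640625), 14.990734100341797)
bin [ 464.4 -232.1] [226.  130.6] -6.9 35.2 642
('shift(rows)', array([-0.048, -0.073,  1.743]), 'turn(rows)', array([0.008, 0.036, 0.002]), 'pos', array([ 0.5352, -0.2205,  0.1037]))
```

>>> {"api": "play_rows", "payload": {"targets": [{"x": -0.04, "y": -0.07, "z": 0.4, "rx": 0, "ry": 0, "rz": 0}, {"x": 0, "y": 0, "z": 0.5, "rx": 0, "ry": 0, "rz": 0}, {"x": 0, "y": 0, "z": 0.5, "rx": 0, "ry": 0, "rz": 0}, {"x": 0, "y": 0, "z": 0.33, "rx": 0, "ry": 0, "rz": 0}, {"x": 0, "y": 0, "z": 0, "rx": 0, "ry": 0, "rz": 0}, {"x": 0, "y": 0, "z": 0, "rx": 0, "ry": 0, "rz": 0}, {"x": 0, "y": 0, "z": 0, "rx": 0, "ry": 0, "rz": 0}]}}

```text
clock: 13.92
tool_pos: [0.5359, -0.2232, 0.0336]
orientation: [3.14, 0.002, 3.023]
force: [-0.5, -0.5, -0.4]
gripper_width: 0.498
grip_force: 0.0
```

>>> {"api": "play_rows", "payload": {"targets": [{"x": 0, "y": 0, "z": 0, "rx": 0, "ry": 0, "rz": 0}, {"x": 0, "y": 0, "z": 0, "rx": 0, "ry": 0, "rz": 0}, {"x": 0, "y": 0, "z": 0, "rx": 0, "ry": 0, "rz": 0}, {"x": 0, "y": 0, "z": 0, "rx": 0, "ry": 0, "rz": 0}, {"x": 0, "y": 0, "z": 0, "rx": 0, "ry": 0, "rz": 0}], "claw": -1, "squeeze": 12}}

```text
clock: 14.33
tool_pos: [0.5357, -0.2232, 0.0333]
orientation: [3.14, 0.002, 3.023]
force: [-0.3, -0.1, 6.6]
gripper_width: 0.334
grip_force: 12.0
```

>>> {"api": "play_rows", "payload": {"targets": [{"x": 0, "y": 0, "z": -0.5, "rx": 0, "ry": 0, "rz": 0}, {"x": 0, "y": 0, "z": -0.8, "rx": 0, "ry": 0, "rz": 0}, {"x": 0, "y": 0, "z": -0.9, "rx": 0, "ry": 0, "rz": 0}, {"x": 0, "y": 0, "z": -0.9, "rx": 0, "ry": 0, "rz": 0}, {"x": 0, "y": 0, "z": -0.9, "rx": 0, "ry": 0, "rz": 0}, {"x": 0, "y": 0, "z": -0.9, "rx": 0, "ry": 0, "rz": 0}, {"x": 0, "y": 0, "z": -0.5, "rx": 0, "ry": 0, "rz": 0}, {"x": 0, "y": 0, "z": 0, "rx": 0, "ry": 0, "rz": 0}, {"x": 0, "y": 0, "z": 0, "rx": 0, "ry": 0, "rz": 0}]}}

```text
clock: 15.08
tool_pos: [0.5353, -0.2235, 0.2492]
orientation: [3.14, 0.002, 3.023]
force: [-0.1, 1.2, -1.3]
gripper_width: 0.336
grip_force: 12.0
```

```bash
python3 - <<'E'
from h import *
print(local([.5508,-.0320,.248],83.2))
E
```

```text
('shift(rows)', array([0.182, 4.799, 0.035]), 'turn(rows)', array([ 0.012,  0.023, -0.001]), 'pos', array([ 0.5353, -0.2235,  0.2492]))
```

>>> {"api": "play_rows", "payload": {"targets": [{"x": 0.03, "y": 0.5, "z": 0, "rx": 0, "ry": 0, "rz": 0}, {"x": 0.03, "y": 0.9, "z": 0, "rx": 0, "ry": 0, "rz": 0}, {"x": 0.03, "y": 0.9, "z": 0, "rx": 0, "ry": 0, "rz": 0}, {"x": 0.03, "y": 0.9, "z": 0, "rx": 0, "ry": 0, "rz": 0}, {"x": 0.03, "y": 0.9, "z": 0, "rx": 0, "ry": 0, "rz": 0}, {"x": 0.03, "y": 0.5, "z": 0, "rx": 0, "ry": 0, "rz": 0}, {"x": 0, "y": 0.2, "z": 0, "rx": 0, "ry": 0, "rz": 0}, {"x": 0, "y": 0, "z": 0.2, "rx": 0, "ry": 0, "rz": 0}, {"x": 0, "y": 0, "z": 0, "rx": 0, "ry": 0, "rz": 0}, {"x": 0, "y": 0, "z": 0, "rx": 0, "ry": 0, "rz": 0}]}}

```text
clock: 15.92
tool_pos: [0.5491, -0.0328, 0.2383]
orientation: [3.14, -0.004, 3.022]
force: [-0.1, -0.2, -0.9]
gripper_width: 0.338
grip_force: 12.0
```

```bash
python3 - <<'E'
from h import *
print(local([.5508,-.0320,.158],83.2))
E
```

```text
('shift(rows)', array([-0.046,  0.022,  2.007]), 'turn(rows)', array([ 0.013, -0.036, -0.01 ]), 'pos', array([ 0.5491, -0.0328,  0.2383]))
```

>>> {"api": "play_rows", "payload": {"targets": [{"x": -0.03, "y": 0.02, "z": 0.4, "rx": 0, "ry": 0, "rz": 0}, {"x": 0, "y": 0, "z": 0.4, "rx": 0, "ry": 0, "rz": 0}, {"x": 0, "y": 0, "z": 0.4, "rx": 0, "ry": 0, "rz": 0}, {"x": 0, "y": 0, "z": 0.4, "rx": 0, "ry": 0, "rz": 0}, {"x": 0, "y": 0, "z": 0.25, "rx": 0, "ry": 0, "rz": 0}, {"x": 0, "y": 0, "z": 0.15, "rx": 0, "ry": 0, "rz": 0}, {"x": 0, "y": 0, "z": 0, "rx": 0, "ry": 0, "rz": 0}, {"x": 0, "y": 0, "z": 0, "rx": 0, "ry": 0, "rz": 0}, {"x": 0, "y": 0, "z": 0, "rx": 0, "ry": 0, "rz": 0}]}}

```text
clock: 16.67
tool_pos: [0.5524, -0.0313, 0.1615]
orientation: [3.139, 0.001, 3.022]
force: [-0.2, 0.1, 0.4]
gripper_width: 0.334
grip_force: 12.0
```

>>> {"api": "play_rows", "payload": {"targets": [{"x": 0, "y": 0, "z": 0, "rx": 0, "ry": 0, "rz": 0}, {"x": 0, "y": 0, "z": 0, "rx": 0, "ry": 0, "rz": 0}, {"x": 0, "y": 0, "z": 0, "rx": 0, "ry": 0, "rz": 0}, {"x": 0, "y": 0, "z": -0.3, "rx": 0, "ry": 0, "rz": 0}, {"x": 0, "y": 0, "z": -0.8, "rx": 0, "ry": 0, "rz": 0}, {"x": 0, "y": 0, "z": -0.9, "rx": 0, "ry": 0, "rz": 0}, {"x": 0, "y": 0, "z": -0.3, "rx": 0, "ry": 0, "rz": 0}], "claw": 0}}

```text
clock: 17.25
tool_pos: [0.5542, -0.0313, 0.259]
orientation: [3.139, 0.008, 3.023]
force: [1.3, -0.5, 1.4]
gripper_width: 0.5
grip_force: 0.0
```

```bash
python3 - <<'E'
from fit import *
print(status.sense()['force'])
from scipy.optimize import least_squares
L=[json.loads(l) for l in open('log.jsonl')]
E=Ro.from_euler
def fk(q,p):
    q1,q2,q3,q4,q5,q6=q
    B=E('z',q1); U=B*E('y',q2); F=B*E('y',q2+q3); H=F*E('z',q4)*E('y',q5)
    return B.apply([p[0],p[1],p[2]])+U.apply([0,0,p[3]])+F.apply([p[5],0,p[4]])+H.apply([0,p[7],p[6]]), (H*E('z',q6+np.pi/2))
def res(p): return np.concatenate([fk(q,p)[0]-np.array(x) for q,x,o in L])
s=least_squares(res,[0,-.02,.3,.4,.4,0,.25,0]); print(s.x.round(4),np.abs(s.fun).max(),len(L), s.jac.shape, np.linalg.svd(s.jac)[1].round(3))
r=[(fk(q,s.x)[1].inv()*E('xyz',o)).magnitude() for q,x,o in L]; print(np.round(r,3))
im,d,W=cloud('top'); h=cv2.cvtColor(im,cv2.COLOR_RGB2HSV); print(h[146,318],h[147,330], W[146,318],W[147,330])
r=spotter.masks_of('top','cover')
for q in r:
    p=W[q['region']]; print(q['conf'],p.mean(0),cv2.minAreaRect((p[(p[:,2]>.02),:2]*1000).astype(np.float32)) if (p[:,2]>.02).sum()>5 else '')
E
```

```text
[ 1.2822439  -0.4708434   1.37918795]
[-0.      0.0249  0.2518  0.512   0.5662  0.0014  0.3403 -0.    ] 3.1488077223418287e-06 20 (60, 8) [8.904 6.326 6.315 0.631 0.465 0.41  0.169 0.122]
[0. 0. 0. 0. 0. 0. 0. 0. 0. 0. 0. 0. 0. 0. 0. 0. 0. 0. 0. 0.]
[ 13 147 128] [ 13 146 126] [ 0.66772548 -0.23011218  0.02626171] [ 0.6642335  -0.2671046   0.02663269]
0.92 [nan nan nan] 
0.87 [nan nan nan] ((661.6279907226562, -216.21249389648438), (101.44935607910156, 241.43063354492188), 18.917987823486328)
```

```bash
cat > kin.py <<'E'
from h import *
from scipy.optimize import least_squares
E_=Ro.from_euler
LO=np.array([-2.63,-.94,.31,-1.31,0,-2.55]);HI=np.array([2.63,2.18,2.57,4.45,2.66,2.55])
def fk(q,full=False):
    q1,q2,q3,q4,q5,q6=q
    B=E_('z',q1); U=B*E_('y',q2); F=B*E_('y',q2+q3); H=F*E_('z',q4)*E_('y',q5)
    el=B.apply([0,.0249,.2518])+U.apply([0,0,.512]); w=el+F.apply([.0014,0,.5662])
    t=w+H.apply([0,0,.3403]); Rm=(H*E_('z',q6+np.pi/2)).as_matrix()
    return (t,Rm,el,w) if full else (t,Rm)
def ik(p,Rm,q0):
    def f(q):
        t,r=fk(q); return np.concatenate([(t-p)*3,Ro.from_matrix(r.T@Rm).as_rotvec()])
    s=least_squares(f,np.clip(q0,LO+1e-3,HI-1e-3),bounds=(LO,HI),xtol=1e-12); return s.x,np.linalg.norm(s.fun)
def horiz(zdir_deg,ydir): # tool z horizontal along heading, tool y up(+1)/down(-1)
    a=np.radians(zdir_deg); z=np.array([np.cos(a),np.sin(a),0]); y=np.array([0,0,float(ydir)]); return np.stack([np.cross(y,z),y,z],1)
E
python3 - <<'E'
from kin import *
im,d,W=cloud('top'); h=cv2.cvtColor(im,cv2.COLOR_RGB2HSV)
print(h[150,300:350:4])
m=(h[...,1]>125)&(h[...,0]<16)&(W[...,0]>.5)&(W[...,0]<.85)&(W[...,1]>-.42)&(W[...,1]<-.1)
k,l,st,_=cv2.connectedComponentsWithStats(m.astype(np.uint8)); i=1+st[1:,4].argmax(); p=W[l==i]; p=p[~np.isnan(p[:,0])]
print(cv2.minAreaRect((p[:,:2]*1000).astype(np.float32)),len(p),np.median(p[:,2]))
rng=np.random.default_rng(0)
for nm,c,h0 in (('rack',[.526,-.029,.153],83.2),('tray',[.5015,.3024,.195],93.2)):
  for sgn in (0,180):
    for yd in (1,-1):
      Rm=horiz(h0+sgn,yd); p=np.array(c)+.019*Rm[:,2]; sols=[]
      for _ in range(25):
        q,e=ik(p,Rm,LO+(HI-LO)*rng.random(6))
        if e<1e-4 and not any(np.abs(q-x).max()<.05 for x in sols): sols.append(q)
      print(nm,sgn,yd,[x.round(2).tolist() for x in sols])
E
```

```text
[[ 13 153 122]
 [ 12 151 128]
 [ 11 143 128]
 [ 13 153 123]
 [ 13 139 121]
 [ 13 139 119]
 [ 13 155 110]
 [ 12 151 115]
 [ 12 144 115]
 [ 11 148 121]
 [ 13 152 121]
 [ 12 148 126]
 [ 12 150 126]]
((661.1669921875, -218.64077758789062), (101.57965087890625, 235.8954620361328), 19.759077072143555) 1153 0.028061816357290326
rack 0 1 []
rack 0 -1 [[-0.66, 0.69, 1.95, 1.09, 1.83, 0.45]]
rack 180 1 []
rack 180 -1 [[0.44, 0.72, 1.87, -1.09, 1.85, -0.48]]
tray 0 1 []
tray 0 -1 [[-0.08, 0.52, 2.13, 1.45, 1.64, 0.48]]
tray 180 1 [[0.88, 0.85, 1.5, -0.93, 2.12, 2.53]]
tray 180 -1 [[0.88, 0.85, 1.5, -0.93, 2.12, -0.61]]
```

```bash
cat > s.py <<'E'
from kin import *
im,d,W=cloud('top'); h=cv2.cvtColor(im,cv2.COLOR_RGB2HSV)
m=((h[...,1]>125)&(h[...,0]<16)&(W[...,2]>.024)&(W[...,2]<.032)&(W[...,0]>.5)&(W[...,0]<.85)&(W[...,1]>-.42)&(W[...,1]<-.1)).astype(np.uint8)
m=cv2.morphologyEx(m,cv2.MORPH_OPEN,np.ones((5,5)))
k,l,st,_=cv2.connectedComponentsWithStats(m); i=1+st[1:,4].argmax(); p=W[l==i]
print(cv2.minAreaRect((p[:,:2]*1000).astype(np.float32)),len(p),p.mean(0),st[i])
best=[]
for dl in range(-35,36,5):
  for a in (1,-1):
    res=[]
    for c,h0,yd,gs in (([.526,-.029,.153],83.2+dl,a,[[-.66,.69,1.95,1.09,1.83,.45],[-.66,.69,1.95,1.09,1.83,-2.5]]),([.5015,.3024,.195],93.2-dl,-a,[[-.08,.52,2.13,1.45,1.64,.48],[-.08,.52,2.13,1.45,1.64,-2.5]])):
      Rm=horiz(h0,yd); pp=np.array(c)+.019*Rm[:,2]; b=None
      for g in gs:
        q,e=ik(pp,Rm,np.array(g))
        if e<1e-4: b=(np.minimum(q-LO,HI-q).min().round(2),q.round(2).tolist())
      res.append(b)
    print(dl,a,res)
E
python3 s.py
```

```text
((655.7290649414062, -237.22805786132812), (25.10415267944336, 45.4486198425293), 34.096595764160156) 91 [ 0.65638411 -0.23692814  0.02809586] [314 145  14  10  91]
-35 1 [None, (np.float64(0.7), [0.04, 0.73, 1.72, 1.06, 1.96, 0.59])]
-35 -1 [(np.float64(0.23), [-0.77, 0.52, 2.34, 1.53, 1.58, 0.28]), None]
-30 1 [None, (np.float64(0.75), [0.01, 0.7, 1.78, 1.11, 1.91, 0.58])]
-30 -1 [(np.float64(0.29), [-0.77, 0.54, 2.28, 1.45, 1.61, 0.32]), None]
-25 1 [None, (np.float64(0.73), [-0.01, 0.67, 1.84, 1.16, 1.86, 0.57])]
-25 -1 [(np.float64(0.34), [-0.76, 0.56, 2.23, 1.38, 1.64, 0.35]), None]
-20 1 [None, (np.float64(0.68), [-0.03, 0.64, 1.89, 1.21, 1.81, 0.56])]
-20 -1 [(np.float64(0.4), [-0.74, 0.59, 2.17, 1.32, 1.67, 0.37]), None]
-15 1 [None, (np.float64(0.62), [-0.05, 0.61, 1.95, 1.26, 1.77, 0.55])]
-15 -1 [(np.float64(0.46), [-0.73, 0.61, 2.11, 1.25, 1.71, 0.39]), None]
-10 1 [None, (np.float64(0.56), [-0.06, 0.58, 2.01, 1.32, 1.72, 0.53])]
-10 -1 [(np.float64(0.51), [-0.71, 0.64, 2.06, 1.19, 1.75, 0.41]), None]
-5 1 [None, (np.float64(0.5), [-0.07, 0.55, 2.07, 1.38, 1.68, 0.51])]

[... 504 characters left out ...]
, (np.float64(0.26), [-0.08, 0.43, 2.31, 1.68, 1.52, 0.4])]
15 -1 [(np.float64(0.71), [-0.58, 0.76, 1.79, 0.94, 1.95, 0.47]), None]
20 1 [None, (np.float64(0.21), [-0.07, 0.41, 2.36, 1.78, 1.49, 0.37])]
20 -1 [(np.float64(0.67), [-0.55, 0.78, 1.74, 0.89, 1.99, 0.47]), None]
25 1 [None, (np.float64(0.16), [-0.05, 0.38, 2.41, 1.88, 1.46, 0.33])]
25 -1 [(np.float64(0.62), [-0.53, 0.81, 1.69, 0.84, 2.04, 0.46]), None]
30 1 [None, (np.float64(0.11), [-0.03, 0.35, 2.46, 1.99, 1.43, 0.29])]
30 -1 [(np.float64(0.58), [-0.5, 0.83, 1.64, 0.79, 2.08, 0.46]), None]
35 1 [None, (np.float64(0.06), [0.01, 0.33, 2.51, 2.12, 1.41, 0.26])]
35 -1 [(np.float64(0.54), [-0.46, 0.85, 1.6, 0.74, 2.12, 0.45]), None]
```

```bash
cat > s2.py <<'E'
from kin import *
rng=np.random.default_rng(1)
seeds=[[-.66,.69,1.95,1.09,1.83,.45],[-.66,.69,1.95,1.09,1.83,-2.5],[.44,.72,1.87,-1.09,1.85,-.48],[.88,.85,1.5,-.93,2.12,2.5],[.88,.85,1.5,-.93,2.12,-.6],[-.08,.5,2.1,1.45,1.64,.48],[-.08,.5,2.1,1.45,1.64,-2.5],[.4,.7,1.8,3.9,1.8,0]]
Rr=E_('z',83.2,degrees=True).as_matrix()
def best(pp,Rm):
    b=None
    for g in seeds:
        q,e=ik(pp,Rm,np.array(g))
        if e<1e-4:
            mg=np.minimum(q-LO,HI-q).min()
            if b is None or mg>b[0]: b=(round(mg,2),q.round(2).tolist())
    return b
for dl in range(-40,41,10):
  for s in (0,180):
    Rm=horiz(83.2+s+dl,-1); pp=np.array([.526,-.029,.153])+.019*Rm[:,2]
    a=best(pp,Rm)
    if not a: continue
    for nm in 'xy':
        Rf=E_('z',93.2,degrees=True).as_matrix()@E_(nm,np.pi).as_matrix()@Rr.T@Rm
        b=best(np.array([.5015,.3024,.195])+.019*Rf[:,2],Rf)
        if b: print(dl,s,nm,a,b,'heading',np.degrees(np.arctan2(Rf[1,2],Rf[0,2])).round())
E
python3 s2.py
cat > s3.py <<'E'
from kin import *
im,d,W=cloud('scene')
for n in ('scene',):
  for q in spotter.masks_of(n,'cover'):
    p=W[q['region']&(W[...,2]>.023)&(W[...,2]<.034)]; 
    if len(p)<50: continue
    c,wh,a=cv2.minAreaRect((p[:,:2]*1000).astype(np.float32)); print(q['conf'],q['extent'],np.round(c,1),np.round(wh,1),a,len(p),p.mean(0).round(4))
E
python3 s3.py
```

```text
-30 0 y (np.float64(0.29), [-0.77, 0.54, 2.28, 1.45, 1.61, 0.32]) (np.float64(0.0), [1.01, 0.68, 1.83, -1.21, 1.82, 2.55]) heading -57.0
-30 180 x (np.float64(0.52), [0.27, 0.86, 1.58, -0.79, 2.11, -0.48]) (np.float64(0.0), [1.01, 0.68, 1.83, -1.21, 1.82, 2.55]) heading -57.0
-20 0 y (np.float64(0.4), [-0.74, 0.59, 2.17, 1.32, 1.67, 0.37]) (np.float64(0.02), [0.98, 0.74, 1.71, -1.11, 1.92, 2.53]) heading -67.0
-20 180 x (np.float64(0.42), [0.33, 0.82, 1.67, -0.89, 2.02, -0.49]) (np.float64(0.02), [0.98, 0.74, 1.71, -1.11, 1.92, 2.53]) heading -67.0
-10 0 y (np.float64(0.51), [-0.71, 0.64, 2.06, 1.19, 1.75, 0.41]) (np.float64(0.03), [0.93, 0.79, 1.6, -1.02, 2.02, 2.52]) heading -77.0
-10 180 x (np.float64(0.33), [0.39, 0.77, 1.76, -0.98, 1.94, -0.49]) (np.float64(0.03), [0.93, 0.79, 1.6, -1.02, 2.02, 2.52]) heading -77.0
0 0 y (np.float64(0.62), [-0.66, 0.69, 1.95, 1.09, 1.83, 0.45]) (np.float64(0.02), [0.88, 0.85, 1.5, -0.93, 2.12, 2.53]) heading -87.0
0 180 x (np.float64(0.22), [0.44, 0.72, 1.87, -1.09, 1.85, -0.48]) (np.float64(0.02), [0.88, 0.85, 1.5, -0.93, 2.12, 2.53]) heading -87.0
0.85 [190.6, 260.2, 287.8, 325.4] [ 668.  -232.2] [ 62.7 207.4] 5.408052921295166 2287 [ 0.6708 -0.24    0.0294]
```

```bash
cat > s4.py <<'E'
from kin import *
Rr=E_('z',83.2,degrees=True).as_matrix(); Rt=E_('z',93.2,degrees=True).as_matrix()
LOx,HIx=LO.copy(),HI.copy(); import kin; kin.HI=HI.copy(); kin.HI[5]=3.2
def pose(dl,sh,dep,txy=(0,0),dz=0,roll=0):
    Rm=horiz(83.2+dl,-1); pr=np.array([0,sh,.0335])+Rr.T@Rm[:,2]*(.019+dep)   # rack frame; stack mid 30mm +
    p1=np.array([.526,-.029,.120])+Rr@(pr-[0,0,.0035])
    Rf=Rt@E_('y',np.pi).as_matrix()
    # stack flipped: rack origin (underside) at z=.165+60mm
    of=np.array([.5015,.3024,.225+dz])+Rt@np.array([*txy,0])
    p2=of+Rf@(pr-[0,0,.0035]); R2=Rf@Rr.T@Rm@E_('z',roll,degrees=True).as_matrix()
    return p1,Rm,p2,R2
if __name__=='__main__':
  for dl in (-20,-10,0):
    for sh in (-.035,0,.035):
      for dz in (0,.04):
        p1,R1,p2,R2=pose(dl,sh,.005,dz=dz)
        a,e1=ik(p1,R1,np.array([-.66,.69,1.95,1.09,1.83,.45])); b,e2=ik(p2,R2,np.array([.9,.8,1.6,-1,2,2.5]))
        print(dl,sh,dz,a.round(2),round(e1,5),b.round(3),round(e2,5),p2.round(3))
E
python3 s4.py
```

```text
-20 -0.035 0 [-0.69  0.62  2.11  1.36  1.66  0.4 ] 0.0 [ 0.931  0.76   1.666 -1.158  1.907  2.496] 0.0 [0.546 0.282 0.195]
-20 -0.035 0.04 [-0.69  0.62  2.11  1.36  1.66  0.4 ] 0.0 [ 0.931  0.702  1.671 -1.176  1.928  2.445] 0.0 [0.546 0.282 0.235]
-20 0 0 [-0.73  0.59  2.17  1.32  1.67  0.37] 0.0 [ 0.969  0.733  1.718 -1.117  1.919  2.532] 0.0 [0.511 0.28  0.195]
-20 0 0.04 [-0.73  0.59  2.17  1.32  1.67  0.37] 0.0 [ 0.969  0.673  1.723 -1.135  1.942  2.479] 0.0 [0.511 0.28  0.235]
-20 0.035 0 [-0.78  0.57  2.23  1.28  1.67  0.33] 0.0 [ 1.01   0.708  1.766 -1.073  1.931  2.567] 0.0 [0.476 0.278 0.195]
-20 0.035 0.04 [-0.78  0.57  2.23  1.28  1.67  0.33] 0.0 [ 1.01   0.647  1.771 -1.093  1.957  2.513] 0.0 [0.476 0.278 0.235]
-10 -0.035 0 [-0.66  0.67  1.99  1.24  1.74  0.45] 0.0 [ 0.89   0.819  1.551 -1.064  2.012  2.485] 0.0 [0.542 0.281 0.195]
-10 -0.035 0.04 [-0.66  0.67  1.99  1.24  1.74  0.45] 0.0 [ 0.89   0.764  1.556 -1.085  2.036  2.437] 0.0 [0.542 0.281 0.235]
-10 0 0 [-0.7   0.64  2.06  1.2   1.74  0.41] 0.0 [ 0.924  0.789  1.609 -1.021  2.019  2.526] 0.0 [0.507 0.279 0.195
[... 392 characters left out ...]
2  1.88  1.13  1.82  0.48] 0.0 [ 0.843  0.875  1.441 -0.973  2.119  2.489] 0.0 [0.538 0.28  0.195]
0 -0.035 0.04 [-0.63  0.72  1.88  1.13  1.82  0.48] 0.0 [ 0.843  0.823  1.446 -0.998  2.145  2.442] 0.0 [0.538 0.28  0.235]
0 0 0 [-0.65  0.69  1.95  1.09  1.82  0.44] 0.0 [ 0.875  0.842  1.506 -0.927  2.119  2.534] 0.0 [0.503 0.278 0.195]
0 0 0.04 [-0.65  0.69  1.95  1.09  1.82  0.44] 0.0 [ 0.875  0.788  1.511 -0.952  2.147  2.488] 0.0 [0.503 0.278 0.235]
0 0.035 0 [-0.69  0.66  2.02  1.05  1.81  0.4 ] 0.0 [ 0.909  0.811  1.566 -0.88   2.119  2.579] 0.0 [0.468 0.276 0.195]
0 0.035 0.04 [-0.69  0.66  2.02  1.05  1.81  0.4 ] 0.0 [ 0.909  0.756  1.571 -0.905  2.151  2.532] 0.0 [0.468 0.276 0.235]
```

```bash
python3 - <<'E'
from kin import *
plan(np.array([.62,-.208,.22]),down(5.4),n=14)
E
```

```text
n 14 rot [-0.  -0.3 77.8] dist [ 0.0698 -0.1771 -0.0302] q [-0.103  0.025  1.854  0.002  1.266 -1.555]
[{"x": -0.161, "y": -0.299, "z": 0.053, "rx": -0.001, "ry": -0.003, "rz": 0.926}, {"x": -0.19, "y": -0.283, "z": 0.053, "rx": -0.001, "ry": -0.003, "rz": 0.926}, {"x": -0.216, "y": -0.262, "z": 0.052, "rx": -0.001, "ry": -0.003, "rz": 0.926}, {"x": -0.24, "y": -0.241, "z": 0.053, "rx": -0.001, "ry": -0.003, "rz": 0.926}, {"x": -0.263, "y": -0.216, "z": 0.053, "rx": -0.001, "ry": -0.003, "rz": 0.926}, {"x": -0.282, "y": -0.19, "z": 0.053, "rx": -0.001, "ry": -0.003, "rz": 0.926}, {"x": -0.299, "y": -0.161, "z": 0.053, "rx": -0.001, "ry": -0.003, "rz": 0.926}, {"x": -0.314, "y": -0.132, "z": 0.053, "rx": -0.001, "ry": -0.003, "rz": 0.926}, {"x": -0.324, "y": -0.101, "z": 0.054, "rx": -0.001, "ry": -0.003, "rz": 0.926}, {"x": -0.333, "y": -0.069, "z": 0.053, "rx": -0.001, "ry": -0.003, "rz": 0.926}, {"x": -0.338, "y": -0.036, "z": 0.053, "rx": -0.001, "ry": -0.003, "rz": 0.926}, {"x": -0.34, "y": -0.003, "z": 0.054, "rx": -0.001, "ry": -0.003, "rz": 0.926}, {"x": -0.339, "y": 0.029, "z": 0.053, "rx": -0.001, "ry": -0.003, "rz": 0.926}, {"x": -0.334, "y": 0.062, "z": 0.054, "rx": -0.001, "ry": -0.003, "rz": 0.926}]
```

>>> {"api": "play_rows", "payload": {"targets": [{"x": -0.16, "y": -0.3, "z": 0.05, "rx": 0, "ry": 0, "rz": 0.926}, {"x": -0.19, "y": -0.28, "z": 0.05, "rx": 0, "ry": 0, "rz": 0.926}, {"x": -0.22, "y": -0.26, "z": 0.05, "rx": 0, "ry": 0, "rz": 0.926}, {"x": -0.24, "y": -0.24, "z": 0.05, "rx": 0, "ry": 0, "rz": 0.926}, {"x": -0.26, "y": -0.22, "z": 0.05, "rx": 0, "ry": 0, "rz": 0.926}, {"x": -0.28, "y": -0.19, "z": 0.05, "rx": 0, "ry": 0, "rz": 0.926}, {"x": -0.3, "y": -0.16, "z": 0.05, "rx": 0, "ry": 0, "rz": 0.926}, {"x": -0.31, "y": -0.13, "z": 0.05, "rx": 0, "ry": 0, "rz": 0.926}, {"x": -0.32, "y": -0.1, "z": 0.05, "rx": 0, "ry": 0, "rz": 0.926}, {"x": -0.33, "y": -0.07, "z": 0.05, "rx": 0, "ry": 0, "rz": 0.926}, {"x": -0.34, "y": -0.04, "z": 0.05, "rx": 0, "ry": 0, "rz": 0.926}, {"x": -0.34, "y": 0, "z": 0.05, "rx": 0, "ry": 0, "rz": 0.926}], "claw": 1}}

```text
clock: 18.55
tool_pos: [0.61, -0.1826, 0.225]
orientation: [-3.138, -0.005, 1.854]
force: [-1.3, -1.0, 0.4]
gripper_width: 1.001
grip_force: 0.0
```

>>> {"api": "play_rows", "payload": {"targets": [{"x": -0.5, "y": 0.2, "z": 0.05, "rx": 0, "ry": 0, "rz": 0.926}, {"x": -0.7, "y": 0.3, "z": 0.05, "rx": 0, "ry": 0, "rz": 0.926}, {"x": -0.7, "y": 0.3, "z": 0.05, "rx": 0, "ry": 0, "rz": 0}, {"x": -0.7, "y": 0.3, "z": 0, "rx": 0, "ry": 0, "rz": 0}, {"x": 0, "y": 0, "z": 0, "rx": 0, "ry": 0, "rz": 0}, {"x": 0, "y": 0, "z": 0, "rx": 0, "ry": 0, "rz": 0}, {"x": 0, "y": 0, "z": 0, "rx": 0, "ry": 0, "rz": 0}]}}

```text
clock: 19.13
tool_pos: [0.6696, -0.2772, 0.2195]
orientation: [-3.138, -0.005, 1.665]
force: [-0.7, -0.7, -0.0]
gripper_width: 1.004
grip_force: 0.0
```

```bash
cat > cov.py <<'E'
from kin import *
im,d,W=cloud('wrist'); save(im,'w4.png',1.2)
for q in spotter.masks_of('wrist','cover'):
    p=W[q['region']&(W[...,2]>.024)&(W[...,2]<.033)]; 
    if len(p)<50: continue
    c,wh,a=cv2.minAreaRect((p[:,:2]*1000).astype(np.float32)); print(q['conf'],q['extent'],np.round(c,1),np.round(wh,1),a,len(p),p.mean(0).round(4))
print(local([.667,-.2305,.2],5.4))
E
python3 cov.py
```

```text
0.56 [0.0, 19.4, 170.7, 191.5] [ 495.8 -232.4] [127.6 152.2] 83.5047378540039 786 [ 0.5227 -0.2559  0.0286]
('shift(rows)', array([1.155, 0.037, 0.526]), 'turn(rows)', array([-0.014, -0.033,  0.008]), 'pos', array([ 0.67  , -0.2767,  0.2209]))
```

View pics/w4.png

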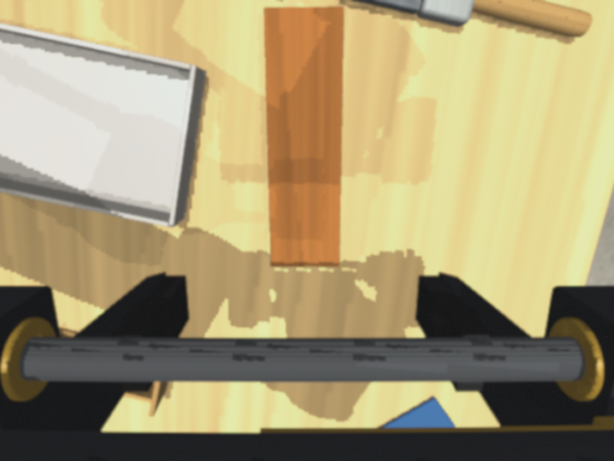

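The board fills (265–342, 8–263), aligned with the tool, and the bin lies to its left. I'll segment the board by depth inside that box.

```bash
python3 - <<'E'
from kin import *
im,d,W=cloud('wrist')
m=np.zeros((384,512),np.uint8); m[3:228,205:300]=1
m=((m>0)&(W[...,2]>.024)&(W[...,2]<.033)).astype(np.uint8); m=cv2.morphologyEx(m,cv2.MORPH_OPEN,np.ones((5,5)))
p=W[m>0]; c,wh,a=cv2.minAreaRect((p[:,:2]*1000).astype(np.float32)); print(np.round(c,1),np.round(wh,1),a,len(p),p.mean(0).round(4))
c=np.array(c)/1000; ang=a if wh[0]<wh[1] else a-90; ang=(ang+90)%180-90; print('short axis',ang)
Rd=down(ang); g=c+.025*Rd[:2,0]; print(g, local([*g,.10],ang), local([*g,.014],ang))
E
```

```text
[ 666.2 -229.9] [ 60.4 205. ] 5.798392295837402 13226 [ 0.6653 -0.2223  0.0286]
short axis 5.798392295837402
[ 0.66362541 -0.20505494] ('shift(rows)', array([1.789, 0.01 , 3.042]), 'turn(rows)', array([-0.007, -0.029, -0.056]), 'pos', array([ 0.6702, -0.2767,  0.2215])) ('shift(rows)', array([1.782, 0.011, 5.192]), 'turn(rows)', array([-0.007, -0.029, -0.056]), 'pos', array([ 0.6702, -0.2767,  0.2215]))
```

>>> {"api": "play_rows", "payload": {"targets": [{"x": 0.6, "y": 0, "z": 0.5, "rx": 0, "ry": 0, "rz": -0.05}, {"x": 0.6, "y": 0, "z": 0.8, "rx": 0, "ry": 0, "rz": 0}, {"x": 0.4, "y": 0.01, "z": 0.8, "rx": 0, "ry": 0, "rz": 0}, {"x": 0.18, "y": 0, "z": 0.8, "rx": 0, "ry": 0, "rz": 0}, {"x": 0, "y": 0, "z": 0.6, "rx": 0, "ry": 0, "rz": 0}, {"x": 0, "y": 0, "z": 0.5, "rx": 0, "ry": 0, "rz": 0}, {"x": 0, "y": 0, "z": 0.4, "rx": 0, "ry": 0, "rz": 0}, {"x": 0, "y": 0, "z": 0.2, "rx": 0, "ry": 0, "rz": 0}, {"x": 0, "y": 0, "z": 0, "rx": 0, "ry": 0, "rz": 0}, {"x": 0, "y": 0, "z": 0, "rx": 0, "ry": 0, "rz": 0}, {"x": 0, "y": 0, "z": 0, "rx": 0, "ry": 0, "rz": 0}]}}

```text
clock: 20.2
tool_pos: [0.6654, -0.2069, 0.0399]
orientation: [3.139, -0.001, 1.671]
force: [0.2, -0.6, 0.7]
gripper_width: 1.0
grip_force: 0.0
```

```bash
python3 - <<'E'
from kin import *
print(local([.6636,-.2051,.0145],5.8))
E
```

```text
('shift(rows)', array([ 0.048, -0.041,  0.634]), 'turn(rows)', array([ 0.025, -0.01 , -0.013]), 'pos', array([ 0.6654, -0.2069,  0.0399]))
```

>>> {"api": "play_rows", "payload": {"targets": [{"x": 0.045, "y": -0.04, "z": 0.35, "rx": 0, "ry": 0, "rz": 0}, {"x": 0, "y": 0, "z": 0.28, "rx": 0, "ry": 0, "rz": 0}, {"x": 0, "y": 0, "z": 0, "rx": 0, "ry": 0, "rz": 0}, {"x": 0, "y": 0, "z": 0, "rx": 0, "ry": 0, "rz": 0}, {"x": 0, "y": 0, "z": 0, "rx": 0, "ry": 0, "rz": 0}]}}

```text
clock: 20.62
tool_pos: [0.6622, -0.205, 0.0124]
orientation: [-3.141, -0.003, 1.67]
force: [-0.1, -0.4, 0.6]
gripper_width: 1.002
grip_force: 0.0
```

>>> {"api": "play_rows", "payload": {"targets": [{"x": 0, "y": 0, "z": 0, "rx": 0, "ry": 0, "rz": 0}, {"x": 0, "y": 0, "z": 0, "rx": 0, "ry": 0, "rz": 0}, {"x": 0, "y": 0, "z": 0, "rx": 0, "ry": 0, "rz": 0}, {"x": 0, "y": 0, "z": 0, "rx": 0, "ry": 0, "rz": 0}, {"x": 0, "y": 0, "z": 0, "rx": 0, "ry": 0, "rz": 0}, {"x": 0, "y": 0, "z": 0, "rx": 0, "ry": 0, "rz": 0}], "claw": -1, "squeeze": 30}}

```text
clock: 21.12
tool_pos: [0.6628, -0.2051, 0.0132]
orientation: [3.141, -0.002, 1.67]
force: [0.9, 0.7, 0.7]
gripper_width: 0.672
grip_force: 30.0
```

>>> {"api": "play_rows", "payload": {"targets": [{"x": 0, "y": 0, "z": -0.3, "rx": 0, "ry": 0, "rz": 0}, {"x": 0, "y": 0, "z": -0.6, "rx": 0, "ry": 0, "rz": 0}, {"x": 0, "y": 0, "z": -0.8, "rx": 0, "ry": 0, "rz": 0}, {"x": 0, "y": 0, "z": -0.8, "rx": 0, "ry": 0, "rz": 0}, {"x": 0, "y": 0, "z": -0.8, "rx": 0, "ry": 0, "rz": 0}, {"x": 0, "y": 0, "z": -0.8, "rx": 0, "ry": 0, "rz": 0}, {"x": 0, "y": 0, "z": -0.8, "rx": 0, "ry": 0, "rz": 0}, {"x": 0, "y": 0, "z": -0.5, "rx": 0, "ry": 0, "rz": 0}, {"x": 0, "y": 0, "z": 0, "rx": 0, "ry": 0, "rz": 0}, {"x": 0, "y": 0, "z": 0, "rx": 0, "ry": 0, "rz": 0}]}}

```text
clock: 21.95
tool_pos: [0.6632, -0.2057, 0.2308]
orientation: [3.138, -0.001, 1.67]
force: [-0.5, 0.3, -1.6]
gripper_width: 0.675
grip_force: 30.0
```

```bash
python3 - <<'E'
from kin import *
plan(np.array([.5010,-.0260,.235]),down(83.2),n=14)
im,d,W=cloud('scene'); save(im,'s4.png',1.2)
E
```

```text
n 14 rot [  0.2   0.1 -77.5] dist [-0.1622  0.1797  0.0042] q [-0.338  0.303  1.569  0.002  1.267 -0.438]
[{"x": 0.348, "y": -0.256, "z": -0.008, "rx": 0.002, "ry": 0.001, "rz": -0.923}, {"x": 0.371, "y": -0.222, "z": -0.008, "rx": 0.002, "ry": 0.001, "rz": -0.923}, {"x": 0.391, "y": -0.184, "z": -0.008, "rx": 0.002, "ry": 0.001, "rz": -0.923}, {"x": 0.407, "y": -0.146, "z": -0.008, "rx": 0.002, "ry": 0.001, "rz": -0.923}, {"x": 0.419, "y": -0.106, "z": -0.007, "rx": 0.002, "ry": 0.001, "rz": -0.923}, {"x": 0.427, "y": -0.065, "z": -0.008, "rx": 0.002, "ry": 0.001, "rz": -0.923}, {"x": 0.432, "y": -0.024, "z": -0.008, "rx": 0.002, "ry": 0.001, "rz": -0.923}, {"x": 0.432, "y": 0.018, "z": -0.007, "rx": 0.002, "ry": 0.001, "rz": -0.923}, {"x": 0.428, "y": 0.06, "z": -0.008, "rx": 0.002, "ry": 0.001, "rz": -0.923}, {"x": 0.42, "y": 0.101, "z": -0.007, "rx": 0.002, "ry": 0.001, "rz": -0.923}, {"x": 0.408, "y": 0.141, "z": -0.008, "rx": 0.002, "ry": 0.001, "rz": -0.923}, {"x": 0.394, "y": 0.18, "z": -0.007, "rx": 0.002, "ry": 0.001, "rz": -0.923}, {"x": 0.373, "y": 0.216, "z": -0.008, "rx": 0.002, "ry": 0.001, "rz": -0.923}, {"x": 0.352, "y": 0.252, "z": -0.007, "rx": 0.002, "ry": 0.001, "rz": -0.923}]
```

View pics/s4.png

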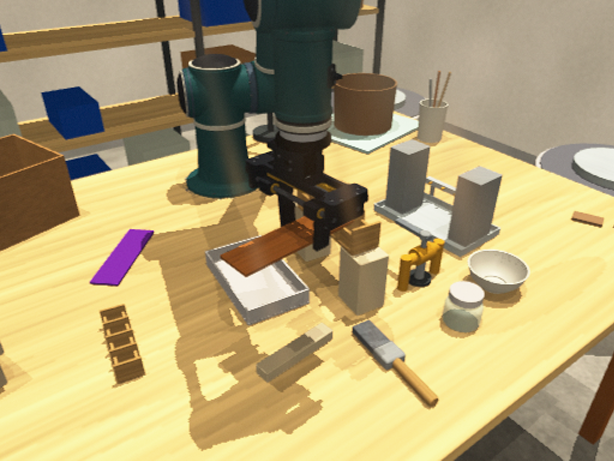

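The board is held level at about (280,245) and the bin is undisturbed. Now I move it over the rack.

>>> {"api": "play_rows", "payload": {"targets": [{"x": 0.35, "y": -0.26, "z": -0.05, "rx": 0, "ry": 0, "rz": -0.923}, {"x": 0.37, "y": -0.22, "z": -0.05, "rx": 0, "ry": 0, "rz": -0.923}, {"x": 0.39, "y": -0.18, "z": -0.05, "rx": 0, "ry": 0, "rz": -0.923}, {"x": 0.41, "y": -0.15, "z": -0.05, "rx": 0, "ry": 0, "rz": -0.923}, {"x": 0.42, "y": -0.11, "z": 0, "rx": 0, "ry": 0, "rz": -0.923}, {"x": 0.43, "y": -0.065, "z": 0, "rx": 0, "ry": 0, "rz": -0.923}, {"x": 0.43, "y": -0.024, "z": 0, "rx": 0, "ry": 0, "rz": -0.923}, {"x": 0.43, "y": 0.018, "z": 0, "rx": 0, "ry": 0, "rz": -0.923}, {"x": 0.43, "y": 0.06, "z": 0, "rx": 0, "ry": 0, "rz": -0.923}, {"x": 0.42, "y": 0.1, "z": 0, "rx": 0, "ry": 0, "rz": -0.923}, {"x": 0.41, "y": 0.14, "z": 0, "rx": 0, "ry": 0, "rz": -0.923}, {"x": 0.39, "y": 0.18, "z": 0, "rx": 0, "ry": 0, "rz": -0.923}]}}

```text
clock: 23.0
tool_pos: [0.5205, -0.0506, 0.2336]
orientation: [3.141, -0.007, 2.835]
force: [-0.1, 0.2, -1.8]
gripper_width: 0.676
grip_force: 30.0
```

>>> {"api": "play_rows", "payload": {"targets": [{"x": 0.37, "y": 0.22, "z": 0, "rx": 0, "ry": 0, "rz": -0.923}, {"x": 0.35, "y": 0.25, "z": 0, "rx": 0, "ry": 0, "rz": -0.923}, {"x": 0, "y": 0, "z": 0, "rx": 0, "ry": 0, "rz": 0}, {"x": 0, "y": 0, "z": 0, "rx": 0, "ry": 0, "rz": 0}, {"x": 0, "y": 0, "z": 0, "rx": 0, "ry": 0, "rz": 0}]}}

```text
clock: 23.42
tool_pos: [0.4997, -0.026, 0.2356]
orientation: [3.14, -0.003, 3.022]
force: [0.8, -0.0, -1.6]
gripper_width: 0.676
grip_force: 30.0
```

```bash
python3 - <<'E'
from fit import *
im,d,W=cloud('top'); print('board',*rect(W,.225,.275,(.38,.68,-.1,.04)))
print(local([.5010,-.0260,.168],83.2))
E
```

```text
board [527.4 -28.9] [206.6  59.9] -6.5 251.1 550
('shift(rows)', array([-0.024,  0.006,  1.701]), 'turn(rows)', array([ 0.017, -0.019, -0.009]), 'pos', array([ 0.5001, -0.0262,  0.236 ]))
```

>>> {"api": "play_rows", "payload": {"targets": [{"x": 0.03, "y": 0.02, "z": 0.4, "rx": 0, "ry": 0, "rz": 0}, {"x": 0, "y": 0, "z": 0.4, "rx": 0, "ry": 0, "rz": 0}, {"x": 0, "y": 0, "z": 0.4, "rx": 0, "ry": 0, "rz": 0}, {"x": 0, "y": 0, "z": 0.3, "rx": 0, "ry": 0, "rz": 0}, {"x": 0, "y": 0, "z": 0.15, "rx": 0, "ry": 0, "rz": 0}, {"x": 0, "y": 0, "z": 0, "rx": 0, "ry": 0, "rz": 0}, {"x": 0, "y": 0, "z": 0, "rx": 0, "ry": 0, "rz": 0}, {"x": 0, "y": 0, "z": 0, "rx": 0, "ry": 0, "rz": 0}]}}

```text
clock: 24.13
tool_pos: [0.5, -0.025, 0.1721]
orientation: [3.139, 0.001, 3.023]
force: [0.0, 0.5, -2.0]
gripper_width: 0.675
grip_force: 30.0
```

```bash
python3 - <<'E'
from fit import *
print(local([.4995,-.0260,.1662],83.2),status.sense()['force'].round(2))
E
```

```text
('shift(rows)', array([ 0.01 , -0.028,  0.147]), 'turn(rows)', array([0.02 , 0.012, 0.003]), 'pos', array([ 0.5   , -0.025 ,  0.1721])) [ 0.02  0.53 -1.99]
```

>>> {"api": "play_rows", "payload": {"targets": [{"x": 0, "y": 0, "z": 0.08, "rx": 0, "ry": 0, "rz": 0}, {"x": 0, "y": 0, "z": 0.07, "rx": 0, "ry": 0, "rz": 0}, {"x": 0, "y": 0, "z": 0, "rx": 0, "ry": 0, "rz": 0}, {"x": 0, "y": 0, "z": 0, "rx": 0, "ry": 0, "rz": 0}]}}

```text
clock: 24.47
tool_pos: [0.4992, -0.0247, 0.1654]
orientation: [3.139, 0.0, 3.024]
force: [-0.3, 1.0, -1.3]
gripper_width: 0.672
grip_force: 30.0
```

>>> {"api": "play_rows", "payload": {"targets": [{"x": 0, "y": 0, "z": 0, "rx": 0, "ry": 0, "rz": 0}, {"x": 0, "y": 0, "z": 0, "rx": 0, "ry": 0, "rz": 0}, {"x": 0, "y": 0, "z": 0, "rx": 0, "ry": 0, "rz": 0}, {"x": 0, "y": 0, "z": 0, "rx": 0, "ry": 0, "rz": 0}, {"x": 0, "y": 0, "z": -0.3, "rx": 0, "ry": 0, "rz": 0}, {"x": 0, "y": 0, "z": -0.7, "rx": 0, "ry": 0, "rz": 0}, {"x": 0, "y": 0, "z": -0.9, "rx": 0, "ry": 0, "rz": 0}, {"x": 0, "y": 0, "z": -0.9, "rx": 0, "ry": 0, "rz": 0}, {"x": 0, "y": 0, "z": -0.9, "rx": 0, "ry": 0, "rz": 0}, {"x": 0, "y": 0, "z": 0, "rx": 0, "ry": 0, "rz": 0}], "claw": 1}}

```text
clock: 25.3
tool_pos: [0.5031, -0.0254, 0.3233]
orientation: [3.139, 0.015, 3.024]
force: [1.3, -0.6, 1.2]
gripper_width: 1.0
grip_force: 0.0
```

```bash
cat > s5.py <<'E'
from s4 import *
s=log(); q0=np.array(s['joints']); print('q',q0.round(3), s['tool_pos'].round(3))
im,d,W=cloud('top')
from fit import rect
print('board',*rect(W,.174,.19,(.38,.68,-.1,.04)))
p1,R1,p2,R2=pose(-10,-.02,0)
qa,e=ik(p1,R1,np.array([-.66,.69,1.95,1.09,1.83,.45])); print('pick',p1.round(4),qa.round(3),e)
pb=p1-.12*R1[:,2]; qb,e=ik(pb,R1,qa); print('pre',pb.round(3),qb.round(3),e)
q2,e=ik(p2,R2,np.array([.9,.8,1.6,-1,2,2.5])); print('place',p2.round(4),q2.round(3),e)
for t in np.linspace(0,1,9):
    q=q0+(qb-q0)*t; a=fk(q,True); print(round(t,2),a[0].round(3),'z',a[1][:,2].round(2),'w',a[3].round(3))
m=(W[...,1]>.33)&(W[...,1]<.42)&(W[...,0]>.44)&(W[...,0]<.56); print('airbar',np.nanpercentile(W[m][:,2],[50,90,99]).round(3), W[m&(W[...,2]>.025)][:,1].min() if (m&(W[...,2]>.025)).any() else None)
E
python3 s5.py
```

```text
q [-0.101 -0.117  1.857  0.002  1.387 -1.555] [ 0.503 -0.025  0.323]
board [466.4 -20.7] [86.8 60. ] -6.6 180.3 690
pick [ 0.5514 -0.0132  0.15  ] [-0.686  0.658  2.02   1.216  1.743  0.433] 3.997118517309659e-15
pre [ 0.517 -0.128  0.15 ] [-0.866  0.709  1.906  1.062  1.847  0.454] 2.147980767795132e-12
place [0.5258 0.285  0.195 ] [ 0.909  0.81   1.567 -1.043  2.02   2.501] 3.729515751156319e-13
0.0 [ 0.503 -0.025  0.323] z [ 0.01  0.   -1.  ] w [ 0.498 -0.026  0.664]
0.12 [ 0.491 -0.026  0.273] z [-0.12  0.16 -0.98] w [ 0.531 -0.081  0.607]
0.25 [ 0.48  -0.025  0.234] z [-0.21  0.34 -0.92] w [ 0.552 -0.14   0.546]
0.38 [ 0.475 -0.024  0.206] z [-0.25  0.52 -0.82] w [ 0.56  -0.202  0.483]
0.5 [ 0.476 -0.027  0.186] z [-0.23  0.69 -0.68] w [ 0.555 -0.264  0.417]
0.62 [ 0.483 -0.037  0.173] z [-0.16  0.84 -0.52] w [ 0.537 -0.322  0.351]
0.75 [ 0.494 -0.056  0.164] z [-0.04  0.94 -0.35] w [ 0.507 -0.374  0.283]
0.88 [ 0.506 -0.086  0.157] z [ 0.12  0.98 -0.17] w [ 0.467 -0.419  0.216]
1.0 [ 0.517 -0.128  0.15 ] z [ 0.29  0.96 -0.  ] w [ 0.418 -0.454  0.15 ]
airbar [0.005 0.058 0.063] 0.36632060550531914
```

```bash
cat >> kin.py <<'E'
def rows(P,nd=2,verbose=True):
    """P: list of (p,R) targets; first is current commanded. prints rows rounded, tracking rounding error"""
    p,Rm=P[0]; out=[]
    for t,r in P[1:]:
        d=np.round(Rm.T@(t-p)/.04,nd); w=np.round(np.degrees(Ro.from_matrix(Rm.T@r).as_rotvec())/6,nd)
        out.append([*d,*w]); p=p+Rm@(d*.04); Rm=Rm@Ro.from_rotvec(np.radians(w*6)).as_matrix()
    out=np.array(out)
    print('n',len(out),'max',np.abs(out).max(0), 'maxshift mm',np.linalg.norm(out[:,:3],axis=1).max()*40,'maxturn',np.linalg.norm(out[:,3:],axis=1).max()*6)
    for i in range(0,len(out),12):
        print(json.dumps([dict(zip(['x','y','z','rx','ry','rz'],map(float,r))) for r in out[i:i+12]]))
    return p,Rm
def ease(n): t=np.arange(n+1)/n; return t+ -np.sin(2*np.pi*t)/(2*np.pi)*.6
E
cat > s6.py <<'E'
from s4 import *
s=log(); q0=np.array(s['joints'])
p1,R1,p2,R2=pose(-10,-.02,0); pb=p1-.12*R1[:,2]+[0,-.03,.13]
qb,e=ik(pb,R1,np.array([-.86,.6,1.9,1.06,1.85,.45])); print(pb,qb,e)
qs=[q0+(qb-q0)*t for t in ease(22)]
for q in qs[::3]: a=fk(q,True); print(a[0].round(3),a[1][:,2].round(2))
rows([fk(q) for q in qs])
E
python3 s6.py
```

```text
[ 0.5166671  -0.15805735  0.28      ] [-0.89684285  0.52103279  1.87218216  1.10296288  1.96735476  0.65270127] 1.7971410732773993e-14
[ 0.502 -0.025  0.32 ] [ 0.01  0.   -1.  ]
[ 0.493 -0.026  0.3  ] [-0.06  0.08 -1.  ]
[ 0.481 -0.025  0.273] [-0.15  0.24 -0.96]
[ 0.472 -0.023  0.25 ] [-0.21  0.5  -0.84]
[ 0.48  -0.035  0.247] [-0.15  0.78 -0.61]
[ 0.499 -0.072  0.259] [ 0.02  0.94 -0.34]
[ 0.511 -0.117  0.272] [ 0.18  0.97 -0.14]
[ 0.516 -0.15   0.278] [ 0.27  0.96 -0.03]
n 22 max [0.13 0.15 0.41 0.44 1.22 2.08] maxshift mm 17.357419162997704 maxturn 14.412494579357176
[{"x": 0.07, "y": -0.01, "z": 0.15, "rx": -0.18, "ry": 0.22, "rz": 0.57}, {"x": 0.06, "y": -0.02, "z": 0.16, "rx": -0.2, "ry": 0.26, "rz": 0.63}, {"x": 0.07, "y": -0.03, "z": 0.18, "rx": -0.23, "ry": 0.31, "rz": 0.77}, {"x": 0.08, "y": -0.04, "z": 0.21, "rx": -0.27, "ry": 0.4, "rz": 0.94}, {"x": 0.07, "y": -0.06, "z": 0.23, "rx": -0.3, "ry": 0.51, "rz": 1.16}, {"x": 0.06, "y": -0.06, "z": 0.25, "rx": -0.34, "ry": 0.63, "rz": 1.38}, {"x": 0.03, "y": -0.08, "z": 0.24, "rx": -0.34, "ry": 0.76, "rz": 1.61}, {"x": -0.01, 
[... 369 characters left out ...]
": 0.14, "z": -0.27, "rx": 0.2, "ry": 1.19, "rz": 1.92}, {"x": 0.03, "y": 0.15, "z": -0.34, "rx": 0.32, "ry": 1.1, "rz": 1.75}, {"x": 0.08, "y": 0.12, "z": -0.39, "rx": 0.4, "ry": 0.98, "rz": 1.55}, {"x": 0.11, "y": 0.09, "z": -0.41, "rx": 0.44, "ry": 0.84, "rz": 1.33}, {"x": 0.13, "y": 0.06, "z": -0.39, "rx": 0.44, "ry": 0.69, "rz": 1.11}, {"x": 0.12, "y": 0.01, "z": -0.35, "rx": 0.41, "ry": 0.54, "rz": 0.9}, {"x": 0.11, "y": 0.0, "z": -0.3, "rx": 0.37, "ry": 0.42, "rz": 0.72}, {"x": 0.1, "y": -0.02, "z": -0.25, "rx": 0.31, "ry": 0.33, "rz": 0.57}, {"x": 0.08, "y": -0.02, "z": -0.22, "rx": 0.27, "ry": 0.26, "rz": 0.46}, {"x": 0.07, "y": -0.03, "z": -0.2, "rx": 0.25, "ry": 0.23, "rz": 0.42}]
```

```bash
cat > s7.py <<'E'
from s4 import *
s=log(); q=np.array(s['joints']); p=np.array(s['tool_pos']); R0=R(s['orientation'])
R1=pose(-10,-.02,0)[1]; Rm=R1@Ro.from_rotvec([-np.pi/2,0,0]).as_matrix()
rv=np.degrees(Ro.from_matrix(R0.T@Rm).as_rotvec()); print(rv, 360-np.linalg.norm(rv))
dq=[]
Rc=down(83.2)
for k in range(32):
    Rc=Rc@Ro.from_rotvec([0,0,np.radians(190/32)]).as_matrix(); qn,e=ik(p,Rc,q); dq.append(np.abs(qn-q).max()); q=qn
print(q.round(2),e,max(dq)); dq=[]
for k in range(16):
    Rc=Rc@Ro.from_rotvec([np.radians(90/16),0,0]).as_matrix(); qn,e=ik(p,Rc,q); dq.append(np.abs(qn-q).max()); q=qn; 
print(q.round(2),e,max(dq), Rc.round(2).tolist())
E
python3 s7.py
```

```text
[  -0.89762463    0.27872723 -169.95893424] 190.03846685983217
[-0.1  -0.11  1.86  0.    1.39  1.76] 7.487845321775828e-16 0.10615897128737539
[-0.76  0.31  2.1   1.21  1.88  0.68] 2.1701039899007974e-09 0.10062278788990534 [[0.96, -0.0, 0.29], [-0.29, 0.0, 0.96], [0.0, -1.0, -0.0]]
```

>>> {"api": "play_rows", "payload": {"targets": [{"x": 0, "y": 0, "z": 0, "rx": 0, "ry": 0, "rz": 0.99}, {"x": 0, "y": 0, "z": 0, "rx": 0, "ry": 0, "rz": 0.99}, {"x": 0, "y": 0, "z": 0, "rx": 0, "ry": 0, "rz": 0.99}, {"x": 0, "y": 0, "z": 0, "rx": 0, "ry": 0, "rz": 0.99}, {"x": 0, "y": 0, "z": 0, "rx": 0, "ry": 0, "rz": 0.99}, {"x": 0, "y": 0, "z": 0, "rx": 0, "ry": 0, "rz": 0.99}, {"x": 0, "y": 0, "z": 0, "rx": 0, "ry": 0, "rz": 0.99}, {"x": 0, "y": 0, "z": 0, "rx": 0, "ry": 0, "rz": 0.99}, {"x": 0, "y": 0, "z": 0, "rx": 0, "ry": 0, "rz": 0.99}, {"x": 0, "y": 0, "z": 0, "rx": 0, "ry": 0, "rz": 0.99}, {"x": 0, "y": 0, "z": 0, "rx": 0, "ry": 0, "rz": 0.99}, {"x": 0, "y": 0, "z": 0, "rx": 0, "ry": 0, "rz": 0.99}]}}

```text
clock: 26.35
tool_pos: [0.4986, -0.025, 0.3124]
orientation: [-3.14, -0.003, 1.774]
force: [0.6, -0.1, -0.0]
gripper_width: 1.001
grip_force: 0.0
```

>>> {"api": "play_rows", "payload": {"targets": [{"x": 0, "y": 0, "z": 0, "rx": 0, "ry": 0, "rz": 0.99}, {"x": 0, "y": 0, "z": 0, "rx": 0, "ry": 0, "rz": 0.99}, {"x": 0, "y": 0, "z": 0, "rx": 0, "ry": 0, "rz": 0.99}, {"x": 0, "y": 0, "z": 0, "rx": 0, "ry": 0, "rz": 0.99}, {"x": 0, "y": 0, "z": 0, "rx": 0, "ry": 0, "rz": 0.99}, {"x": 0, "y": 0, "z": 0, "rx": 0, "ry": 0, "rz": 0.99}, {"x": 0, "y": 0, "z": 0, "rx": 0, "ry": 0, "rz": 0.99}, {"x": 0, "y": 0, "z": 0, "rx": 0, "ry": 0, "rz": 0.99}, {"x": 0, "y": 0, "z": 0, "rx": 0, "ry": 0, "rz": 0.99}, {"x": 0, "y": 0, "z": 0, "rx": 0, "ry": 0, "rz": 0.99}, {"x": 0, "y": 0, "z": 0, "rx": 0, "ry": 0, "rz": 0.99}, {"x": 0, "y": 0, "z": 0, "rx": 0, "ry": 0, "rz": 0.99}]}}

```text
clock: 27.35
tool_pos: [0.4985, -0.025, 0.3124]
orientation: [-3.139, 0.0, 0.53]
force: [-0.1, 1.2, -0.8]
gripper_width: 0.995
grip_force: 0.0
```

>>> {"api": "play_rows", "payload": {"targets": [{"x": 0, "y": 0, "z": 0, "rx": 0, "ry": 0, "rz": 0.99}, {"x": 0, "y": 0, "z": 0, "rx": 0, "ry": 0, "rz": 0.99}, {"x": 0, "y": 0, "z": 0, "rx": 0, "ry": 0, "rz": 0.99}, {"x": 0, "y": 0, "z": 0, "rx": 0, "ry": 0, "rz": 0.99}, {"x": 0, "y": 0, "z": 0, "rx": 0, "ry": 0, "rz": 0.99}, {"x": 0, "y": 0, "z": 0, "rx": 0, "ry": 0, "rz": 0.99}, {"x": 0, "y": 0, "z": 0, "rx": 0, "ry": 0, "rz": 0.99}, {"x": 0, "y": 0, "z": 0, "rx": 0, "ry": 0, "rz": 0.99}]}}

```text
clock: 28.02
tool_pos: [0.4985, -0.025, 0.3124]
orientation: [-3.14, 0.002, -0.299]
force: [-0.0, 0.4, -0.2]
gripper_width: 1.0
grip_force: 0.0
```

>>> {"api": "play_rows", "payload": {"targets": [{"x": 0, "y": 0, "z": 0, "rx": 1, "ry": 0, "rz": 0}, {"x": 0, "y": 0, "z": 0, "rx": 1, "ry": 0, "rz": 0}, {"x": 0, "y": 0, "z": 0, "rx": 1, "ry": 0, "rz": 0}, {"x": 0, "y": 0, "z": 0, "rx": 1, "ry": 0, "rz": 0}, {"x": 0, "y": 0, "z": 0, "rx": 1, "ry": 0, "rz": 0}, {"x": 0, "y": 0, "z": 0, "rx": 1, "ry": 0, "rz": 0}, {"x": 0, "y": 0, "z": 0, "rx": 1, "ry": 0, "rz": 0}, {"x": 0, "y": 0, "z": 0, "rx": 1, "ry": 0, "rz": 0}, {"x": 0, "y": 0, "z": 0, "rx": 1, "ry": 0, "rz": 0}, {"x": 0, "y": 0, "z": 0, "rx": 1, "ry": 0, "rz": 0}, {"x": 0, "y": 0, "z": 0, "rx": 1, "ry": 0, "rz": 0}, {"x": 0, "y": 0, "z": 0, "rx": 1, "ry": 0, "rz": 0}]}}

```text
clock: 29.02
tool_pos: [0.499, -0.0257, 0.3133]
orientation: [-1.878, -0.0, -0.296]
force: [-0.2, 0.5, -0.9]
gripper_width: 1.004
grip_force: 0.0
```

>>> {"api": "play_rows", "payload": {"targets": [{"x": 0, "y": 0, "z": -0.3, "rx": 1, "ry": 0, "rz": 0}, {"x": 0.3, "y": 0, "z": -0.5, "rx": 1, "ry": 0, "rz": 0}, {"x": 0.4, "y": 0, "z": -0.8, "rx": 1, "ry": 0, "rz": 0}, {"x": 0.4, "y": 0, "z": -0.7, "rx": 0, "ry": 0, "rz": 0}, {"x": 0, "y": 0, "z": 0, "rx": 0, "ry": 0, "rz": 0}, {"x": 0, "y": 0, "z": 0, "rx": 0, "ry": 0, "rz": 0}, {"x": 0, "y": 0, "z": 0, "rx": 0, "ry": 0, "rz": 0}]}}

```text
clock: 29.6
tool_pos: [0.5147, -0.1245, 0.3238]
orientation: [-1.569, 0.002, -0.294]
force: [0.7, 1.0, -0.6]
gripper_width: 0.997
grip_force: 0.0
```

```bash
cat > s8.py <<'E'
from s4 import *
from fit import rect
im,d,W=cloud('top'); print('board',*rect(W,.174,.19,(.38,.68,-.1,.04)))
s=log(); R0=R(s['orientation']); p1,R1,p2,R2=pose(-10,-.02,0); pb=p1-.12*R1[:,2]
print(s['joints'].round(3),s['tool_pos'].round(4)); 
for t in (pb,p1): print('shift',(R0.T@(t-s['tool_pos'])/.04).round(3))
print('turn',(np.degrees(Ro.from_matrix(R0.T@R1).as_rotvec())/6).round(3))
E
python3 s8.py
```

```text
board [526.5 -27.5] [207.6  60.1] -6.4 180.0 1623
[-0.865  0.418  1.926  1.15   1.97   0.714] [ 0.5146 -0.1239  0.3242]
shift [ 0.084  4.354 -0.093]
shift [0.084 4.36  2.907]
turn [-0.019 -0.    -0.011]
```

>>> {"api": "play_rows", "payload": {"targets": [{"x": 0.04, "y": 0.5, "z": -0.05, "rx": 0, "ry": 0, "rz": 0}, {"x": 0.04, "y": 0.8, "z": -0.04, "rx": 0, "ry": 0, "rz": 0}, {"x": 0, "y": 0.8, "z": 0, "rx": 0, "ry": 0, "rz": 0}, {"x": 0, "y": 0.8, "z": 0, "rx": 0, "ry": 0, "rz": 0}, {"x": 0, "y": 0.8, "z": 0, "rx": 0, "ry": 0, "rz": 0}, {"x": 0, "y": 0.65, "z": 0, "rx": 0, "ry": 0, "rz": 0}, {"x": 0, "y": 0, "z": 0, "rx": 0, "ry": 0, "rz": 0}, {"x": 0, "y": 0, "z": 0, "rx": 0, "ry": 0, "rz": 0}, {"x": 0, "y": 0, "z": 0, "rx": 0, "ry": 0, "rz": 0}]}}

```text
clock: 30.4
tool_pos: [0.5173, -0.1284, 0.1521]
orientation: [-1.569, -0.001, -0.293]
force: [-0.2, -0.6, 0.7]
gripper_width: 0.997
grip_force: 0.0
```

```bash
python3 s8.py; python3 -c "
from h import *
im,d,W=cloud('scene'); save(im[60:330,120:420],'s5.png',2)"
```

```text
board [526.4 -27.4] [207.6  60.4] -6.4 180.0 1626
[-0.866  0.707  1.904  1.064  1.85   0.456] [ 0.5175 -0.1288  0.1523]
shift [-0.025  0.058  0.012]
shift [-0.025  0.062  3.012]
turn [-0.012 -0.002  0.022]
```

View pics/s5.png

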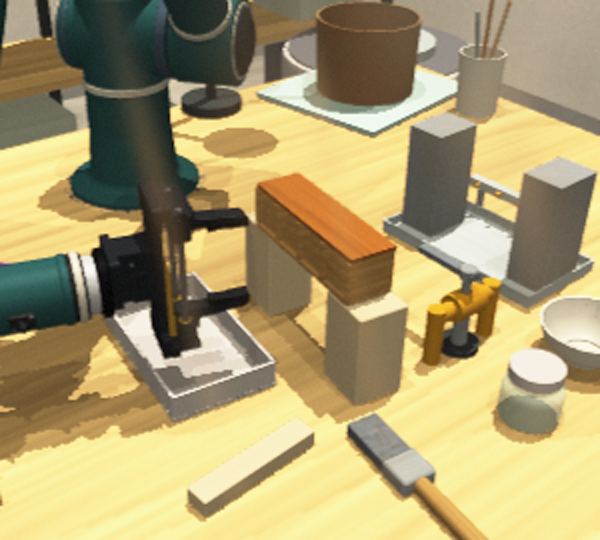

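The board lies flush on the rack, and the two fingers at about (218,215) and (218,298) straddle the stack height. Now I advance and clamp.

>>> {"api": "play_rows", "payload": {"targets": [{"x": -0.02, "y": 0.05, "z": 0.4, "rx": 0, "ry": 0, "rz": 0}, {"x": 0, "y": 0, "z": 0.6, "rx": 0, "ry": 0, "rz": 0}, {"x": 0, "y": 0, "z": 0.6, "rx": 0, "ry": 0, "rz": 0}, {"x": 0, "y": 0, "z": 0.6, "rx": 0, "ry": 0, "rz": 0}, {"x": 0, "y": 0, "z": 0.5, "rx": 0, "ry": 0, "rz": 0}, {"x": 0, "y": 0, "z": 0.3, "rx": 0, "ry": 0, "rz": 0}, {"x": 0, "y": 0, "z": 0, "rx": 0, "ry": 0, "rz": 0}, {"x": 0, "y": 0, "z": 0, "rx": 0, "ry": 0, "rz": 0}, {"x": 0, "y": 0, "z": 0, "rx": 0, "ry": 0, "rz": 0}]}}

```text
clock: 31.25
tool_pos: [0.5513, -0.0142, 0.1489]
orientation: [-1.569, -0.001, -0.294]
force: [-0.6, -0.1, 0.9]
gripper_width: 1.003
grip_force: 0.0
```

```bash
python3 s8.py
```

```text
board [526.3 -27.5] [207.8  60.1] -6.4 180.3 1475
[-0.689  0.662  2.018  1.215  1.744  0.43 ] [ 0.5513 -0.0146  0.1488]
shift [-0.005 -0.035 -2.967]
shift [-0.009 -0.03   0.033]
turn [-0.015 -0.014  0.006]
```

>>> {"api": "play_rows", "payload": {"targets": [{"x": 0, "y": -0.03, "z": 0, "rx": 0, "ry": 0, "rz": 0}, {"x": 0, "y": 0, "z": 0, "rx": 0, "ry": 0, "rz": 0}, {"x": 0, "y": 0, "z": 0, "rx": 0, "ry": 0, "rz": 0}]}}

```text
clock: 31.55
tool_pos: [0.5512, -0.0145, 0.1497]
orientation: [-1.569, 0.0, -0.295]
force: [0.0, 0.3, -0.2]
gripper_width: 0.999
grip_force: 0.0
```

>>> {"api": "play_rows", "payload": {"targets": [{"x": 0, "y": 0, "z": 0, "rx": 0, "ry": 0, "rz": 0}, {"x": 0, "y": 0, "z": 0, "rx": 0, "ry": 0, "rz": 0}, {"x": 0, "y": 0, "z": 0, "rx": 0, "ry": 0, "rz": 0}, {"x": 0, "y": 0, "z": 0, "rx": 0, "ry": 0, "rz": 0}, {"x": 0, "y": 0, "z": 0, "rx": 0, "ry": 0, "rz": 0}, {"x": 0, "y": 0, "z": 0, "rx": 0, "ry": 0, "rz": 0}, {"x": 0, "y": 0, "z": 0, "rx": 0, "ry": 0, "rz": 0}, {"x": 0, "y": 0, "z": 0, "rx": 0, "ry": 0, "rz": 0}], "claw": -1, "squeeze": 50}}

```text
clock: 32.22
tool_pos: [0.5511, -0.0136, 0.1501]
orientation: [-1.568, 0.0, -0.294]
force: [-0.6, -0.2, 3.1]
gripper_width: 0.676
grip_force: 50.0
```

```bash
python3 s8.py; python3 -c "
from h import *
print(status.sense()['force'],status.sense()['moment'])"
```

```text
board [524.8 -43.4] [207.6  91.9] -6.5 180.2 1487
[-0.687  0.659  2.02   1.216  1.745  0.432] [ 0.551  -0.0136  0.1501]
shift [ 0.006 -0.006 -2.987]
shift [0.004 0.002 0.013]
turn [-0.026 -0.005 -0.003]
[-0.39023238  0.07964381  2.97763595] [-0.10861076  0.28346305 -0.02918597]
```

```bash
cat > s9.py <<'E'
from s4 import *
s=log(); p1,R1,p2,R2=pose(-10,-.02,0); q=np.array(s['joints'])
Rc=R(s['orientation']); p=np.array(s['tool_pos'])
up=p+[0,0,.18]; 
c=np.array([.535,.13,.33])
print('lift',Rc.T@(up-p)/.04,'trans',Rc.T@(c-up)/.04)
rv=Ro.from_matrix(Rc.T@R2).as_rotvec(); print('rotvec deg',np.degrees(rv))
if (Rc@rv)[0]>0: rv=rv*(1-2*np.pi/np.linalg.norm(rv)); print('flip',np.degrees(rv))
def run(P,name):
    global q
    mx=0;er=0;lim=9
    for pp,rr in P:
        qn,e=ik(pp,rr,q); mx=max(mx,np.abs(qn-q).max()); er=max(er,e); q=qn; lim=min(lim,np.minimum(q-LO,HI-q).min())
    print(name,q.round(2),'maxstep',round(mx,3),'err',round(er,6),'margin',round(lim,3))
run([(p+(up-p)*t,Rc) for t in np.linspace(0,1,8)],'lift')
run([(up+(c-up)*t,Rc) for t in np.linspace(0,1,8)],'trans')
N=34
run([(c,Rc@Ro.from_rotvec(rv*t).as_matrix()) for t in np.linspace(0,1,N)],'rot')
hi=p2+[0,0,.10]
run([(c+(hi-c)*t,R2) for t in np.linspace(0,1,8)],'hi')
run([(hi+(p2-hi)*t,R2) for t in np.linspace(0,1,8)],'place')
print('row turn for N rows',(np.degrees(rv)/6/N).round(3)); print('hi',R2.T@(hi-c)/.04,'p2',p2,R2.round(3).tolist())
E
python3 s9.py
```

```text
lift [-1.23899699e-03 -4.49998318e+00  1.22419801e-02] trans [-1.42339986  0.01139521  3.32095733]
rotvec deg [1.73704695e+02 3.94653397e-02 4.65943404e+01]
flip [-1.74003406e+02 -3.95332061e-02 -4.66744660e+01]
lift [-0.69  0.34  2.03  1.28  1.84  0.74] maxstep 0.05 err 0.0 margin 0.53
trans [-0.47  0.2   2.21  1.44  1.69  0.72] maxstep 0.035 err 0.0 margin 0.357
rot [ 0.75  0.46  1.84 -1.2   1.95  2.37] maxstep 0.124 err 0.0 margin 0.106
hi [ 0.91  0.68  1.57 -1.1   2.08  2.37] maxstep 0.043 err 0.0 margin 0.106
place [ 0.91  0.81  1.57 -1.04  2.02  2.5 ] maxstep 0.02 err 0.0 margin 0.049
row turn for N rows [-0.853 -0.    -0.229]
hi [ 0.6612238  -0.875      -3.82554484] p2 [0.52580748 0.28501843 0.195     ] [[0.974, 0.0, 0.228], [0.228, -0.0, -0.974], [0.0, 1.0, -0.0]]
```

>>> {"api": "play_rows", "payload": {"targets": [{"x": 0, "y": -0.2, "z": 0, "rx": 0, "ry": 0, "rz": 0}, {"x": 0, "y": -0.4, "z": 0, "rx": 0, "ry": 0, "rz": 0}, {"x": 0, "y": -0.6, "z": 0, "rx": 0, "ry": 0, "rz": 0}, {"x": 0, "y": -0.7, "z": 0, "rx": 0, "ry": 0, "rz": 0}, {"x": 0, "y": -0.7, "z": 0, "rx": 0, "ry": 0, "rz": 0}, {"x": 0, "y": -0.7, "z": 0, "rx": 0, "ry": 0, "rz": 0}, {"x": 0, "y": -0.6, "z": 0, "rx": 0, "ry": 0, "rz": 0}, {"x": 0, "y": -0.4, "z": 0, "rx": 0, "ry": 0, "rz": 0}, {"x": 0, "y": -0.2, "z": 0, "rx": 0, "ry": 0, "rz": 0}, {"x": 0, "y": 0, "z": 0, "rx": 0, "ry": 0, "rz": 0}, {"x": 0, "y": 0, "z": 0, "rx": 0, "ry": 0, "rz": 0}]}}

```text
clock: 33.18
tool_pos: [0.5507, -0.0137, 0.3286]
orientation: [-1.571, 0.002, -0.294]
force: [-0.3, 0.1, -5.1]
gripper_width: 0.678
grip_force: 50.0
```

>>> {"api": "play_rows", "payload": {"targets": [{"x": -0.1, "y": 0, "z": 0.23, "rx": 0, "ry": 0, "rz": 0}, {"x": -0.2, "y": 0, "z": 0.47, "rx": 0, "ry": 0, "rz": 0}, {"x": -0.28, "y": 0, "z": 0.65, "rx": 0, "ry": 0, "rz": 0}, {"x": -0.28, "y": 0, "z": 0.65, "rx": 0, "ry": 0, "rz": 0}, {"x": -0.28, "y": 0, "z": 0.65, "rx": 0, "ry": 0, "rz": 0}, {"x": -0.2, "y": 0, "z": 0.45, "rx": 0, "ry": 0, "rz": 0}, {"x": -0.08, "y": 0, "z": 0.2, "rx": 0, "ry": 0, "rz": 0}, {"x": 0, "y": 0, "z": 0, "rx": 0, "ry": 0, "rz": 0}, {"x": 0, "y": 0, "z": 0, "rx": 0, "ry": 0, "rz": 0}]}}

```text
clock: 33.93
tool_pos: [0.5345, 0.1293, 0.3291]
orientation: [-1.569, 0.002, -0.293]
force: [0.6, -0.4, -5.0]
gripper_width: 0.677
grip_force: 50.0
```

```bash
python3 - <<'E'
from s4 import *
s=log(); R2=pose(-10,-.02,0)[3]; R0=R(s['orientation'])
print(s['joints'].round(3),s['force'].round(2),s['moment'].round(2),s['gripper_width'])
rv=Ro.from_matrix(R0.T@R2).as_rotvec()
if (R0@rv)[0]>0: rv=rv*(1-2*np.pi/np.linalg.norm(rv))
print(np.degrees(rv)/6/34)
im,d,W=cloud('scene'); save(im[20:320,150:450],'s6.png',1.8)
E
```

```text
[-0.475  0.203  2.213  1.435  1.693  0.719] [ 0.56 -0.38 -5.  ] [-0.99  0.44  0.03] 0.6774304321292082
[-8.52971176e-01  7.94521421e-04 -2.28537970e-01]
```

View pics/s6.png

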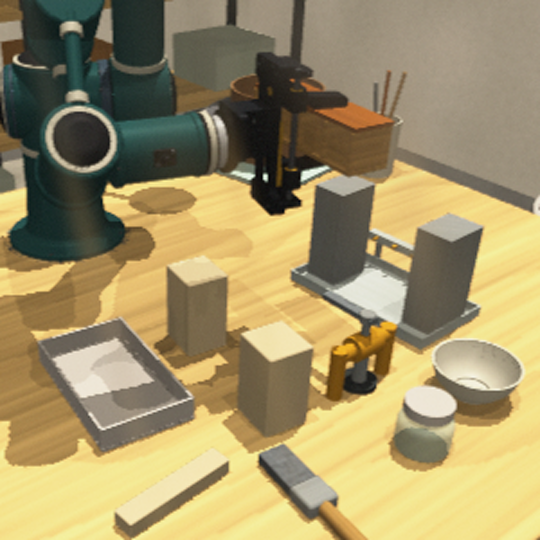

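The stack is held firmly and level at about (330,120), with the bricks empty below it. Now I rotate it.

>>> {"api": "play_rows", "payload": {"targets": [{"x": 0, "y": 0, "z": 0, "rx": -0.853, "ry": 0, "rz": -0.229}, {"x": 0, "y": 0, "z": 0, "rx": -0.853, "ry": 0, "rz": -0.229}, {"x": 0, "y": 0, "z": 0, "rx": -0.853, "ry": 0, "rz": -0.229}, {"x": 0, "y": 0, "z": 0, "rx": -0.853, "ry": 0, "rz": -0.229}, {"x": 0, "y": 0, "z": 0, "rx": -0.853, "ry": 0, "rz": -0.229}, {"x": 0, "y": 0, "z": 0, "rx": -0.853, "ry": 0, "rz": -0.229}, {"x": 0, "y": 0, "z": 0, "rx": -0.853, "ry": 0, "rz": -0.229}, {"x": 0, "y": 0, "z": 0, "rx": -0.853, "ry": 0, "rz": -0.229}, {"x": 0, "y": 0, "z": 0, "rx": -0.853, "ry": 0, "rz": -0.229}, {"x": 0, "y": 0, "z": 0, "rx": -0.853, "ry": 0, "rz": -0.229}, {"x": 0, "y": 0, "z": 0, "rx": -0.853, "ry": 0, "rz": -0.229}, {"x": 0, "y": 0, "z": 0, "rx": -0.853, "ry": 0, "rz": -0.229}]}}

```text
clock: 34.98
tool_pos: [0.5348, 0.1275, 0.3303]
orientation: [-2.668, -0.233, -0.152]
force: [0.1, 0.9, -5.7]
gripper_width: 0.68
grip_force: 50.0
```

>>> {"api": "play_rows", "payload": {"targets": [{"x": 0, "y": 0, "z": 0, "rx": -0.853, "ry": 0, "rz": -0.229}, {"x": 0, "y": 0, "z": 0, "rx": -0.853, "ry": 0, "rz": -0.229}, {"x": 0, "y": 0, "z": 0, "rx": -0.853, "ry": 0, "rz": -0.229}, {"x": 0, "y": 0, "z": 0, "rx": -0.853, "ry": 0, "rz": -0.229}, {"x": 0, "y": 0, "z": 0, "rx": -0.853, "ry": 0, "rz": -0.229}, {"x": 0, "y": 0, "z": 0, "rx": -0.853, "ry": 0, "rz": -0.229}, {"x": 0, "y": 0, "z": 0, "rx": -0.853, "ry": 0, "rz": -0.229}, {"x": 0, "y": 0, "z": 0, "rx": -0.853, "ry": 0, "rz": -0.229}, {"x": 0, "y": 0, "z": 0, "rx": -0.853, "ry": 0, "rz": -0.229}, {"x": 0, "y": 0, "z": 0, "rx": -0.853, "ry": 0, "rz": -0.229}, {"x": 0, "y": 0, "z": 0, "rx": -0.853, "ry": 0, "rz": -0.229}, {"x": 0, "y": 0, "z": 0, "rx": -0.853, "ry": 0, "rz": -0.229}]}}

```text
clock: 35.98
tool_pos: [0.5344, 0.1287, 0.3296]
orientation: [2.476, -0.206, 0.125]
force: [-0.0, -0.2, -4.9]
gripper_width: 0.678
grip_force: 50.0
```

>>> {"api": "play_rows", "payload": {"targets": [{"x": 0, "y": 0, "z": 0, "rx": -0.853, "ry": 0, "rz": -0.229}, {"x": 0, "y": 0, "z": 0, "rx": -0.853, "ry": 0, "rz": -0.229}, {"x": 0, "y": 0, "z": 0, "rx": -0.853, "ry": 0, "rz": -0.229}, {"x": 0, "y": 0, "z": 0, "rx": -0.853, "ry": 0, "rz": -0.229}, {"x": 0, "y": 0, "z": 0, "rx": -0.853, "ry": 0, "rz": -0.229}, {"x": 0, "y": 0, "z": 0, "rx": -0.853, "ry": 0, "rz": -0.229}, {"x": 0, "y": 0, "z": 0, "rx": -0.853, "ry": 0, "rz": -0.229}, {"x": 0, "y": 0, "z": 0, "rx": -0.853, "ry": 0, "rz": -0.229}, {"x": 0, "y": 0, "z": 0, "rx": -0.853, "ry": 0, "rz": -0.229}, {"x": 0, "y": 0, "z": 0, "rx": -0.853, "ry": 0, "rz": -0.229}, {"x": 0, "y": 0, "z": 0, "rx": 0, "ry": 0, "rz": 0}, {"x": 0, "y": 0, "z": 0, "rx": 0, "ry": 0, "rz": 0}]}}

```text
clock: 36.98
tool_pos: [0.5347, 0.128, 0.3274]
orientation: [1.572, 0.004, 0.227]
force: [0.4, 0.3, -5.8]
gripper_width: 0.673
grip_force: 50.0
```

```bash
cat > s10.py <<'E'
from s4 import *
s=log(); p1,R1,p2,R2=pose(-10,-.02,0); R0=R(s['orientation'])
print(s['joints'].round(3),s['tool_pos'].round(4),s['force'].round(2),s['gripper_width'])
print('turn',(np.degrees(Ro.from_matrix(R0.T@R2).as_rotvec())/6).round(3))
for z in (.1,.02,0): print(z,'shift',(R0.T@(p2+[0,0,z]-s['tool_pos'])/.04).round(3))
E
python3 s10.py
```

```text
[ 0.749  0.466  1.842 -1.202  1.948  2.375] [0.5347 0.128  0.3274] [ 0.45  0.28 -5.77] 0.6732114673872758
turn [-0.007  0.031  0.04 ]
0.1 shift [ 0.67  -0.811 -3.875]
0.02 shift [ 0.678 -2.811 -3.873]
0 shift [ 0.68  -3.311 -3.873]
```

>>> {"api": "play_rows", "payload": {"targets": [{"x": 0.1, "y": 0, "z": -0.3, "rx": 0, "ry": 0.03, "rz": 0.04}, {"x": 0.1, "y": 0, "z": -0.6, "rx": 0, "ry": 0, "rz": 0}, {"x": 0.12, "y": 0, "z": -0.7, "rx": 0, "ry": 0, "rz": 0}, {"x": 0.12, "y": -0.2, "z": -0.7, "rx": 0, "ry": 0, "rz": 0}, {"x": 0.12, "y": -0.2, "z": -0.7, "rx": 0, "ry": 0, "rz": 0}, {"x": 0.1, "y": -0.2, "z": -0.6, "rx": 0, "ry": 0, "rz": 0}, {"x": 0, "y": -0.2, "z": -0.27, "rx": 0, "ry": 0, "rz": 0}, {"x": 0, "y": 0, "z": 0, "rx": 0, "ry": 0, "rz": 0}, {"x": 0, "y": 0, "z": 0, "rx": 0, "ry": 0, "rz": 0}, {"x": 0, "y": 0, "z": 0, "rx": 0, "ry": 0, "rz": 0}]}}

```text
clock: 37.82
tool_pos: [0.525, 0.2849, 0.2987]
orientation: [1.571, -0.005, 0.233]
force: [-0.6, -0.6, -4.3]
gripper_width: 0.676
grip_force: 50.0
```

```bash
python3 s10.py; python3 - <<'E'
from fit import *
z=status.sense()['tool_pos'][2]
im,d,W=cloud('top'); print('stack',*rect(W,z+.022,z+.038,(.38,.65,.22,.34)))
m=(np.abs(W[...,2]-z-.03)<.012)&(W[...,1]>.22)&(W[...,1]<.345)&(W[...,0]>.38)&(W[...,0]<.65); p=W[m]; A=np.c_[p[:,:2],np.ones(len(p))]; print('slope deg',np.degrees(np.linalg.lstsq(A,p[:,2],rcond=None)[0][:2]).round(2))
im,d,W=cloud('scene'); save(im[20:320,180:480],'s7.png',1.8)
E
```

```text
[ 0.911  0.671  1.572 -1.105  2.083  2.373] [0.525  0.2849 0.2987] [-0.62 -0.56 -4.29] 0.6757218959418546
turn [-0.002 -0.024 -0.048]
0.1 shift [ 0.019 -0.094  0.003]
0.02 shift [ 0.009 -2.094  0.003]
0 shift [ 0.007 -2.594  0.004]
stack [500.4 299.9] [206.8  62.5] 3.4 328.3 1950
slope deg [0.43 0.5 ]
```

View pics/s7.png

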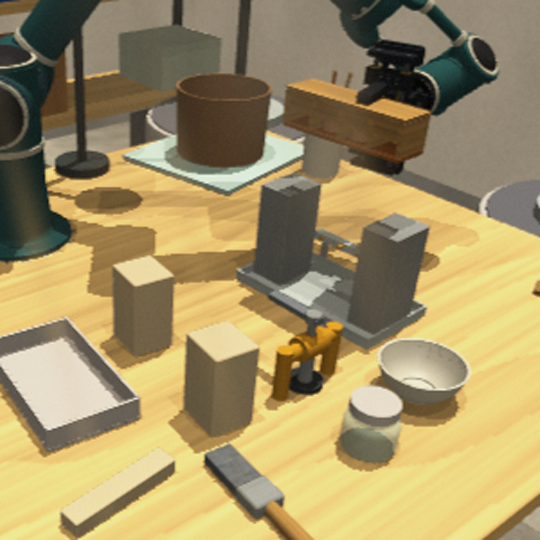

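The rack is inverted with the board underneath, level above the blocks, and centred within 2 mm. Next I lower it.

>>> {"api": "play_rows", "payload": {"targets": [{"x": 0, "y": -0.3, "z": -0.03, "rx": 0, "ry": 0, "rz": -0.03}, {"x": 0, "y": -0.4, "z": -0.02, "rx": 0, "ry": 0, "rz": 0}, {"x": 0, "y": -0.5, "z": 0, "rx": 0, "ry": 0, "rz": 0}, {"x": 0, "y": -0.4, "z": 0, "rx": 0, "ry": 0, "rz": 0}, {"x": 0, "y": -0.4, "z": 0, "rx": 0, "ry": 0, "rz": 0}, {"x": 0, "y": -0.3, "z": 0, "rx": 0, "ry": 0, "rz": 0}, {"x": 0, "y": -0.15, "z": 0, "rx": 0, "ry": 0, "rz": 0}, {"x": 0, "y": 0, "z": 0, "rx": 0, "ry": 0, "rz": 0}, {"x": 0, "y": 0, "z": 0, "rx": 0, "ry": 0, "rz": 0}, {"x": 0, "y": 0, "z": 0, "rx": 0, "ry": 0, "rz": 0}]}}

```text
clock: 38.75
tool_pos: [0.5248, 0.2878, 0.2008]
orientation: [1.57, -0.002, 0.234]
force: [1.3, 0.0, -4.5]
gripper_width: 0.68
grip_force: 50.0
```

```bash
python3 s10.py
```

```text
[ 0.914  0.803  1.567 -1.046  2.025  2.496] [0.5248 0.2878 0.2008] [ 1.31  0.02 -4.5 ] 0.6797722655984946
turn [ 0.005 -0.033 -0.021]
0.1 shift [0.013 2.356 0.074]
0.02 shift [0.009 0.356 0.073]
0 shift [ 0.008 -0.144  0.072]
```

>>> {"api": "play_rows", "payload": {"targets": [{"x": 0, "y": -0.06, "z": 0.03, "rx": 0, "ry": 0, "rz": 0}, {"x": 0, "y": -0.05, "z": 0, "rx": 0, "ry": 0, "rz": 0}, {"x": 0, "y": 0, "z": 0, "rx": 0, "ry": 0, "rz": 0}, {"x": 0, "y": 0, "z": 0, "rx": 0, "ry": 0, "rz": 0}, {"x": 0, "y": 0, "z": 0, "rx": 0, "ry": 0, "rz": 0}]}}

```text
clock: 39.17
tool_pos: [0.5249, 0.2862, 0.1958]
orientation: [1.57, -0.001, 0.234]
force: [0.3, -0.7, -4.6]
gripper_width: 0.674
grip_force: 50.0
```

>>> {"api": "play_rows", "payload": {"targets": [{"x": 0, "y": -0.03, "z": 0, "rx": 0, "ry": 0, "rz": 0}, {"x": 0, "y": 0, "z": 0, "rx": 0, "ry": 0, "rz": 0}, {"x": 0, "y": 0, "z": 0, "rx": 0, "ry": 0, "rz": 0}]}}

```text
clock: 39.42
tool_pos: [0.5249, 0.2863, 0.1953]
orientation: [1.569, -0.001, 0.234]
force: [0.7, -0.6, -0.3]
gripper_width: 0.678
grip_force: 50.0
```

```bash
python3 s10.py
```

```text
[ 0.912  0.81   1.568 -1.044  2.021  2.502] [0.5249 0.2863 0.1953] [ 0.72 -0.57 -0.32] 0.6782687840874905
turn [ 0.016 -0.031 -0.014]
0.1 shift [0.017 2.493 0.041]
0.02 shift [0.014 0.493 0.038]
0 shift [ 0.014 -0.007  0.037]
```

>>> {"api": "play_rows", "payload": {"targets": [{"x": 0, "y": 0, "z": 0, "rx": 0, "ry": 0, "rz": 0}, {"x": 0, "y": 0, "z": 0, "rx": 0, "ry": 0, "rz": 0}, {"x": 0, "y": 0, "z": 0, "rx": 0, "ry": 0, "rz": 0}, {"x": 0, "y": 0, "z": 0, "rx": 0, "ry": 0, "rz": 0}, {"x": 0, "y": 0, "z": 0, "rx": 0, "ry": 0, "rz": 0}, {"x": 0, "y": 0, "z": 0, "rx": 0, "ry": 0, "rz": 0}], "claw": 1}}

```text
clock: 39.92
tool_pos: [0.5248, 0.2862, 0.1944]
orientation: [1.57, -0.001, 0.234]
force: [0.7, 0.7, -0.2]
gripper_width: 1.001
grip_force: 0.0
```

>>> {"api": "play_rows", "payload": {"targets": [{"x": 0, "y": 0, "z": -0.2, "rx": 0, "ry": 0, "rz": 0}, {"x": 0, "y": 0, "z": -0.5, "rx": 0, "ry": 0, "rz": 0}, {"x": 0, "y": 0, "z": -0.7, "rx": 0, "ry": 0, "rz": 0}, {"x": 0, "y": 0, "z": -0.7, "rx": 0, "ry": 0, "rz": 0}, {"x": 0, "y": 0, "z": -0.7, "rx": 0, "ry": 0, "rz": 0}, {"x": 0, "y": 0, "z": -0.5, "rx": 0, "ry": 0, "rz": 0}, {"x": 0, "y": 0, "z": 0, "rx": 0, "ry": 0, "rz": 0}, {"x": 0, "y": 0, "z": 0, "rx": 0, "ry": 0, "rz": 0}]}}

```text
clock: 40.58
tool_pos: [0.4937, 0.416, 0.1938]
orientation: [1.57, -0.001, 0.236]
force: [0.3, -0.4, -0.5]
gripper_width: 1.002
grip_force: 0.0
```

```bash
cat > s11.py <<'E'
from s4 import *
from fit import rect
s=log(); q=np.array(s['joints']); p=np.array(s['tool_pos']); Rc=R(s['orientation']); print(q.round(3),p.round(3),s['force'].round(1))
im,d,W=cloud('top'); print('stack top',*rect(W,.215,.236,(.38,.65,.22,.36)))
im,d,W=cloud('scene'); print('stack scene',*rect(W,.217,.236,(.38,.65,.22,.36)))
# go up and tilt to down: rx turn +/-90 -> down
for sg in (1,-1):
    Rd=Rc@Ro.from_rotvec([sg*np.pi/2,0,0]).as_matrix(); print(sg,Rd[:,2].round(2),'y yaw',np.degrees(np.arctan2(Rd[1,1],Rd[0,1])))
    c=p+[0,0,.2]; qq=q.copy(); m=0
    for t in np.linspace(0,1,16): qn,e=ik(c,Rc@Ro.from_rotvec([sg*np.pi/2*t,0,0]).as_matrix(),qq); m=max(m,np.abs(qn-qq).max() if t>0 else 0); qq=qn
    print(qq.round(2),e,m)
E
python3 s11.py
```

```text
[ 1.035  0.945  1.308 -0.996  2.162  2.433] [0.494 0.416 0.194] [ 0.3 -0.4 -0.5]
stack top [500.3 301.2] [206.6  63.1] 3.3 224.8 1790
stack scene [501.  300.1] [210.1  64.9] 2.7 226.6 865
1 [ 0. -0. -1.] y yaw -76.50228549877222
[ 0.66  0.16  1.45 -0.    1.53  2.  ] 1.2344864341387228e-08 0.09311377851848972
-1 [-0.  0.  1.] y yaw 103.49771450122778
[ 0.97  0.96  1.86 -1.31  2.66  2.59] 0.876404259053266 0.07697965127362161
```

>>> {"api": "play_rows", "payload": {"targets": [{"x": 0, "y": 0.4, "z": 0, "rx": 0, "ry": 0, "rz": 0}, {"x": 0, "y": 0.9, "z": 0, "rx": 0, "ry": 0, "rz": 0}, {"x": 0, "y": 0.9, "z": 0, "rx": 0, "ry": 0, "rz": 0}, {"x": 0, "y": 0.9, "z": 0, "rx": 0, "ry": 0, "rz": 0}, {"x": 0, "y": 0.9, "z": 0, "rx": 0, "ry": 0, "rz": 0}, {"x": 0, "y": 0.8, "z": 0, "rx": 0, "ry": 0, "rz": 0}]}}

```text
clock: 41.18
tool_pos: [0.4941, 0.4132, 0.3903]
orientation: [1.571, -0.003, 0.232]
force: [-0.1, -0.3, 0.5]
gripper_width: 0.999
grip_force: 0.0
```

>>> {"api": "play_rows", "payload": {"targets": [{"x": 0, "y": 0, "z": 0, "rx": 1, "ry": 0, "rz": 0}, {"x": 0, "y": 0, "z": 0, "rx": 1, "ry": 0, "rz": 0}, {"x": 0, "y": 0, "z": 0, "rx": 1, "ry": 0, "rz": 0}, {"x": 0, "y": 0, "z": 0, "rx": 1, "ry": 0, "rz": 0}, {"x": 0, "y": 0, "z": 0, "rx": 1, "ry": 0, "rz": 0}, {"x": 0, "y": 0, "z": 0, "rx": 1, "ry": 0, "rz": 0}, {"x": 0, "y": 0, "z": 0, "rx": 1, "ry": 0, "rz": 0}, {"x": 0, "y": 0, "z": 0, "rx": 1, "ry": 0, "rz": 0}, {"x": 0, "y": 0, "z": 0, "rx": 1, "ry": 0, "rz": 0}, {"x": 0, "y": 0, "z": 0, "rx": 1, "ry": 0, "rz": 0}, {"x": 0, "y": 0, "z": 0, "rx": 1, "ry": 0, "rz": 0}, {"x": 0, "y": 0, "z": 0, "rx": 1, "ry": 0, "rz": 0}]}}

```text
clock: 42.18
tool_pos: [0.494, 0.4133, 0.3886]
orientation: [2.832, -0.003, 0.233]
force: [-1.0, 0.3, 0.0]
gripper_width: 1.0
grip_force: 0.0
```

>>> {"api": "play_rows", "payload": {"targets": [{"x": 0, "y": 0, "z": 0, "rx": 1, "ry": 0, "rz": 0}, {"x": 0, "y": 0, "z": 0, "rx": 1, "ry": 0, "rz": 0}, {"x": 0, "y": 0, "z": 0, "rx": 1, "ry": 0, "rz": 0}, {"x": 0, "y": 0, "z": 0, "rx": 0, "ry": 0, "rz": 0.85}, {"x": 0, "y": 0, "z": 0, "rx": 0, "ry": 0, "rz": 0.85}, {"x": 0, "y": 0, "z": 0, "rx": 0, "ry": 0, "rz": 0}, {"x": 0, "y": 0, "z": 0, "rx": 0, "ry": 0, "rz": 0}]}}

```text
clock: 42.77
tool_pos: [0.494, 0.4132, 0.3871]
orientation: [3.141, -0.002, 0.057]
force: [0.7, -0.1, -0.0]
gripper_width: 0.999
grip_force: 0.0
```

```bash
python3 - <<'E'
from fit import *
im,d,W=cloud('top'); print('stack top',*rect(W,.215,.236,(.38,.65,.22,.36)))
print(local([.5005,.3007,.30],-86.7),local([.5005,.3007,.196],-86.7))
E
```

```text
stack top [500.2 301. ] [206.8  62.6] 3.0 224.9 1790
('shift(rows)', array([-1.000e-03,  2.828e+00,  2.173e+00]), 'turn(rows)', array([ 0.009, -0.013,  0.001]), 'pos', array([0.4939, 0.4137, 0.3868])) ('shift(rows)', array([-0.005,  2.825,  4.773]), 'turn(rows)', array([ 0.009, -0.013,  0.001]), 'pos', array([0.4939, 0.4137, 0.3868]))
```

>>> {"api": "play_rows", "payload": {"targets": [{"x": 0, "y": 0.4, "z": 0.2, "rx": 0, "ry": 0, "rz": 0}, {"x": 0, "y": 0.7, "z": 0.4, "rx": 0, "ry": 0, "rz": 0}, {"x": 0, "y": 0.7, "z": 0.5, "rx": 0, "ry": 0, "rz": 0}, {"x": 0, "y": 0.6, "z": 0.5, "rx": 0, "ry": 0, "rz": 0}, {"x": 0, "y": 0.42, "z": 0.4, "rx": 0, "ry": 0, "rz": 0}, {"x": 0, "y": 0, "z": 0.17, "rx": 0, "ry": 0, "rz": 0}, {"x": 0, "y": 0, "z": 0, "rx": 0, "ry": 0, "rz": 0}, {"x": 0, "y": 0, "z": 0, "rx": 0, "ry": 0, "rz": 0}, {"x": 0, "y": 0, "z": 0, "rx": 0, "ry": 0, "rz": 0}]}}

```text
clock: 43.57
tool_pos: [0.5009, 0.3034, 0.3009]
orientation: [-3.141, -0.003, 0.057]
force: [-0.6, 0.5, -1.1]
gripper_width: 1.001
grip_force: 0.0
```

```bash
python3 - <<'E'
from fit import *
print(local([.5005,.3007,.196],-86.9))
E
```

```text
('shift(rows)', array([-0.021,  0.067,  2.622]), 'turn(rows)', array([-0.005, -0.026,  0.031]), 'pos', array([0.5009, 0.3034, 0.3009]))
```

>>> {"api": "play_rows", "payload": {"targets": [{"x": -0.02, "y": 0.06, "z": 0.5, "rx": 0, "ry": -0.02, "rz": 0.02}, {"x": 0, "y": 0, "z": 0.6, "rx": 0, "ry": 0, "rz": 0}, {"x": 0, "y": 0, "z": 0.6, "rx": 0, "ry": 0, "rz": 0}, {"x": 0, "y": 0, "z": 0.5, "rx": 0, "ry": 0, "rz": 0}, {"x": 0, "y": 0, "z": 0.4, "rx": 0, "ry": 0, "rz": 0}, {"x": 0, "y": 0, "z": 0, "rx": 0, "ry": 0, "rz": 0}, {"x": 0, "y": 0, "z": 0, "rx": 0, "ry": 0, "rz": 0}, {"x": 0, "y": 0, "z": 0, "rx": 0, "ry": 0, "rz": 0}]}}

```text
clock: 44.23
tool_pos: [0.5007, 0.3007, 0.1974]
orientation: [-3.141, -0.001, 0.055]
force: [-0.3, 0.7, 0.0]
gripper_width: 1.001
grip_force: 0.0
```

```bash
python3 - <<'E'
from fit import *
print(local([.5005,.3007,.196],-86.9),status.sense()['force'].round(1))
E
```

```text
('shift(rows)', array([-0.006,  0.001,  0.036]), 'turn(rows)', array([-0.005, -0.013,  0.005]), 'pos', array([0.5007, 0.3007, 0.1974])) [-0.3  0.7  0. ]
```

Grip the rack and lift it straight up slowly.

>>> {"api": "play_rows", "payload": {"targets": [{"x": 0, "y": 0, "z": 0, "rx": 0, "ry": 0, "rz": 0}, {"x": 0, "y": 0, "z": 0, "rx": 0, "ry": 0, "rz": 0}, {"x": 0, "y": 0, "z": 0, "rx": 0, "ry": 0, "rz": 0}, {"x": 0, "y": 0, "z": 0, "rx": 0, "ry": 0, "rz": 0}, {"x": 0, "y": 0, "z": 0, "rx": 0, "ry": 0, "rz": 0}, {"x": 0, "y": 0, "z": 0, "rx": 0, "ry": 0, "rz": 0}, {"x": 0, "y": 0, "z": 0, "rx": 0, "ry": 0, "rz": 0}], "claw": -1, "squeeze": 25}}

```text
clock: 44.82
tool_pos: [0.5002, 0.3001, 0.1964]
orientation: [-3.141, -0.0, 0.054]
force: [-0.4, 2.7, 4.4]
gripper_width: 0.675
grip_force: 25.0
```

>>> {"api": "play_rows", "payload": {"targets": [{"x": 0, "y": 0, "z": -0.05, "rx": 0, "ry": 0, "rz": 0}, {"x": 0, "y": 0, "z": -0.1, "rx": 0, "ry": 0, "rz": 0}, {"x": 0, "y": 0, "z": -0.15, "rx": 0, "ry": 0, "rz": 0}, {"x": 0, "y": 0, "z": -0.2, "rx": 0, "ry": 0, "rz": 0}, {"x": 0, "y": 0, "z": -0.25, "rx": 0, "ry": 0, "rz": 0}, {"x": 0, "y": 0, "z": -0.25, "rx": 0, "ry": 0, "rz": 0}, {"x": 0, "y": 0, "z": -0.25, "rx": 0, "ry": 0, "rz": 0}, {"x": 0, "y": 0, "z": -0.25, "rx": 0, "ry": 0, "rz": 0}, {"x": 0, "y": 0, "z": -0.3, "rx": 0, "ry": 0, "rz": 0}, {"x": 0, "y": 0, "z": -0.3, "rx": 0, "ry": 0, "rz": 0}, {"x": 0, "y": 0, "z": -0.3, "rx": 0, "ry": 0, "rz": 0}, {"x": 0, "y": 0, "z": -0.3, "rx": 0, "ry": 0, "rz": 0}]}}

```text
clock: 45.82
tool_pos: [0.4999, 0.2996, 0.3051]
orientation: [3.141, 0.001, 0.054]
force: [0.3, 0.4, -2.3]
gripper_width: 0.678
grip_force: 25.0
```

```bash
python3 - <<'E'
from fit import *
s=log();print(s['tool_pos'].round(4),s['force'].round(1),s['gripper_width'])
im,d,W=cloud('scene'); save(im[60:300,220:460],'s8.png',2.2)
E
```

```text
[0.4999 0.2996 0.3051] [ 0.3  0.4 -2.3] 0.6779844378881517
```

View pics/s8.png

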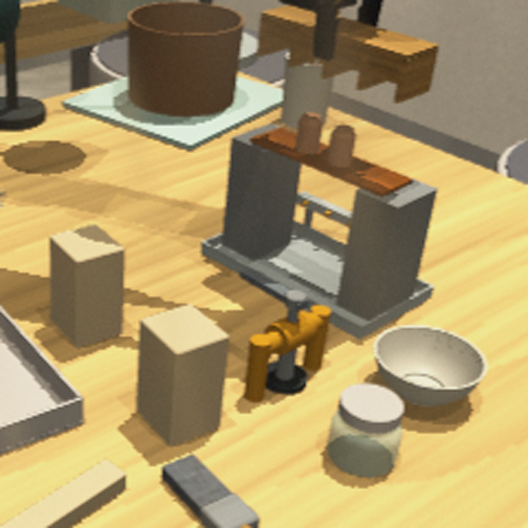

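Both cups stand foot-up on the board at (310,133) and (342,147), and the rack is clear above. Next I return the rack to the bricks.

```bash
python3 -c "
from h import *
plan(np.array([.526,-.0285,.26]),down(-96.8),n=11)"
```

```text
n 11 rot [-0.1 -0.2  9.9] dist [ 0.0249 -0.3288 -0.0481] q [ 0.497  0.054  1.718 -0.     1.366  2.015]
[{"x": 0.016, "y": 0.749, "z": 0.108, "rx": -0.002, "ry": -0.003, "rz": 0.15}, {"x": 0.028, "y": 0.749, "z": 0.109, "rx": -0.002, "ry": -0.003, "rz": 0.15}, {"x": 0.04, "y": 0.749, "z": 0.108, "rx": -0.002, "ry": -0.003, "rz": 0.15}, {"x": 0.051, "y": 0.748, "z": 0.109, "rx": -0.002, "ry": -0.003, "rz": 0.15}, {"x": 0.064, "y": 0.746, "z": 0.109, "rx": -0.002, "ry": -0.003, "rz": 0.15}, {"x": 0.075, "y": 0.746, "z": 0.109, "rx": -0.002, "ry": -0.003, "rz": 0.15}, {"x": 0.087, "y": 0.744, "z": 0.109, "rx": -0.002, "ry": -0.003, "rz": 0.15}, {"x": 0.098, "y": 0.743, "z": 0.109, "rx": -0.002, "ry": -0.003, "rz": 0.15}, {"x": 0.11, "y": 0.741, "z": 0.109, "rx": -0.002, "ry": -0.003, "rz": 0.15}, {"x": 0.122, "y": 0.74, "z": 0.11, "rx": -0.002, "ry": -0.003, "rz": 0.15}, {"x": 0.134, "y": 0.737, "z": 0.109, "rx": -0.002, "ry": -0.003, "rz": 0.15}]
```

>>> {"api": "play_rows", "payload": {"targets": [{"x": 0.02, "y": 0.4, "z": -0.2, "rx": 0, "ry": 0, "rz": 0.15}, {"x": 0.03, "y": 0.75, "z": 0, "rx": 0, "ry": 0, "rz": 0.15}, {"x": 0.04, "y": 0.75, "z": 0, "rx": 0, "ry": 0, "rz": 0.15}, {"x": 0.05, "y": 0.75, "z": 0, "rx": 0, "ry": 0, "rz": 0.15}, {"x": 0.06, "y": 0.75, "z": 0, "rx": 0, "ry": 0, "rz": 0.15}, {"x": 0.07, "y": 0.75, "z": 0.2, "rx": 0, "ry": 0, "rz": 0.15}, {"x": 0.09, "y": 0.75, "z": 0.2, "rx": 0, "ry": 0, "rz": 0.15}, {"x": 0.1, "y": 0.75, "z": 0.3, "rx": 0, "ry": 0, "rz": 0.15}, {"x": 0.11, "y": 0.75, "z": 0.3, "rx": 0, "ry": 0, "rz": 0.15}, {"x": 0.12, "y": 0.75, "z": 0.3, "rx": 0, "ry": 0, "rz": 0.15}, {"x": 0.13, "y": 0.7, "z": 0.1, "rx": 0, "ry": 0, "rz": 0.15}, {"x": 0, "y": 0.33, "z": 0, "rx": 0, "ry": 0, "rz": 0}]}}

```text
clock: 46.87
tool_pos: [0.5214, -0.0317, 0.2542]
orientation: [3.139, 0.003, -0.122]
force: [-0.5, -0.6, -2.7]
gripper_width: 0.677
grip_force: 25.0
```

>>> {"api": "play_rows", "payload": {"targets": [{"x": 0, "y": 0, "z": 0, "rx": 0, "ry": 0, "rz": 0}, {"x": 0, "y": 0, "z": 0, "rx": 0, "ry": 0, "rz": 0}, {"x": 0, "y": 0, "z": 0, "rx": 0, "ry": 0, "rz": 0}]}}

```text
clock: 47.12
tool_pos: [0.5224, -0.0281, 0.2561]
orientation: [3.141, 0.001, -0.119]
force: [-0.1, -0.0, -1.8]
gripper_width: 0.672
grip_force: 25.0
```

```bash
python3 - <<'E'
from fit import *
s=status.sense(); z=s['tool_pos'][2]
im,d,W=cloud('top'); print('rack',*rect(W,z+.018,z+.04,(.38,.68,-.075,.02)))
print(local([.526,-.0285,.147],-96.8))
E
```

```text
rack [472.9 -22. ] [106.3  60.1] -6.4 284.8 822
('shift(rows)', array([0.092, 0.005, 2.729]), 'turn(rows)', array([0.004, 0.004, 0.002]), 'pos', array([ 0.5224, -0.0278,  0.2562]))
```

>>> {"api": "play_rows", "payload": {"targets": [{"x": 0.05, "y": 0, "z": 0.3, "rx": 0, "ry": 0, "rz": 0}, {"x": 0.04, "y": 0, "z": 0.5, "rx": 0, "ry": 0, "rz": 0}, {"x": 0, "y": 0, "z": 0.5, "rx": 0, "ry": 0, "rz": 0}, {"x": 0, "y": 0, "z": 0.5, "rx": 0, "ry": 0, "rz": 0}, {"x": 0, "y": 0, "z": 0.4, "rx": 0, "ry": 0, "rz": 0}, {"x": 0, "y": 0, "z": 0.3, "rx": 0, "ry": 0, "rz": 0}, {"x": 0, "y": 0, "z": 0.1, "rx": 0, "ry": 0, "rz": 0}, {"x": 0, "y": 0, "z": 0, "rx": 0, "ry": 0, "rz": 0}, {"x": 0, "y": 0, "z": 0, "rx": 0, "ry": 0, "rz": 0}, {"x": 0, "y": 0, "z": 0, "rx": 0, "ry": 0, "rz": 0}]}}

```text
clock: 48.0
tool_pos: [0.5267, -0.0291, 0.153]
orientation: [3.141, -0.001, -0.119]
force: [-0.7, -0.5, -1.6]
gripper_width: 0.673
grip_force: 25.0
```

```bash
python3 - <<'E'
from fit import *
print(local([.526,-.0285,.1455],-96.8),status.sense()['force'].round(1))
E
```

```text
('shift(rows)', array([-0.02 , -0.012,  0.187]), 'turn(rows)', array([ 0.008, -0.012, -0.001]), 'pos', array([ 0.5267, -0.0291,  0.153 ])) [-0.7 -0.5 -1.6]
```

>>> {"api": "play_rows", "payload": {"targets": [{"x": -0.02, "y": -0.01, "z": 0.08, "rx": 0, "ry": 0, "rz": 0}, {"x": 0, "y": 0, "z": 0.06, "rx": 0, "ry": 0, "rz": 0}, {"x": 0, "y": 0, "z": 0.03, "rx": 0, "ry": 0, "rz": 0}, {"x": 0, "y": 0, "z": 0.02, "rx": 0, "ry": 0, "rz": 0}, {"x": 0, "y": 0, "z": 0, "rx": 0, "ry": 0, "rz": 0}, {"x": 0, "y": 0, "z": 0, "rx": 0, "ry": 0, "rz": 0}]}}

```text
clock: 48.5
tool_pos: [0.5251, -0.0287, 0.1454]
orientation: [3.141, 0.0, -0.119]
force: [-3.7, 0.3, 5.8]
gripper_width: 0.676
grip_force: 25.0
```

>>> {"api": "play_rows", "payload": {"targets": [{"x": 0, "y": 0, "z": 0, "rx": 0, "ry": 0, "rz": 0}, {"x": 0, "y": 0, "z": 0, "rx": 0, "ry": 0, "rz": 0}, {"x": 0, "y": 0, "z": 0, "rx": 0, "ry": 0, "rz": 0}, {"x": 0, "y": 0, "z": 0, "rx": 0, "ry": 0, "rz": 0}, {"x": 0, "y": 0, "z": -0.3, "rx": 0, "ry": 0, "rz": 0}, {"x": 0, "y": 0, "z": -0.6, "rx": 0, "ry": 0, "rz": 0}, {"x": 0, "y": 0, "z": -0.9, "rx": 0, "ry": 0, "rz": 0}, {"x": 0, "y": 0, "z": -0.9, "rx": 0, "ry": 0, "rz": 0}, {"x": 0, "y": 0, "z": -0.9, "rx": 0, "ry": 0, "rz": 0}, {"x": 0, "y": 0, "z": 0, "rx": 0, "ry": 0, "rz": 0}], "claw": 1}}

```text
clock: 49.33
tool_pos: [0.5294, -0.029, 0.2981]
orientation: [3.141, -0.014, -0.119]
force: [0.4, -0.1, 0.9]
gripper_width: 1.0
grip_force: 0.0
```

```bash
python3 - <<'E'
from fit import *
s=log(); print(s['joints'].round(2),s['tool_pos'].round(3))
im,d,W=cloud('scene'); print('rack',*rect(W,.165,.185,(.38,.68,-.1,.04))); print('handle',*rect(W,.100,.118,(.54,.7,.05,.2)))
m=(W[...,2]>.205)&(W[...,2]<.225)&(W[...,0]>.38)&(W[...,0]<.65)&(W[...,1]>.25)&(W[...,1]<.35); print('cup tops',m.sum(),W[m].mean(0))
print(local([.588,.100,.26],83.2))
plan(np.array([.588,.102,.25]),down(-90))
E
```

```text
[-0.1  -0.05  1.84 -0.    1.34  1.59] [ 0.529 -0.029  0.298]
rack [526.3 -30.5] [210.4  62.6] -6.8 175.5 1336
handle [611.3  99. ] [88.2 22.3] 4.6 113.0 231
cup tops 152 [0.49852732 0.29268185 0.21288497]
('shift(rows)', array([ 1.094, -3.377,  0.875]), 'turn(rows)', array([-1.5000e-01, -1.1000e-02,  2.9996e+01]), 'pos', array([ 0.5281, -0.0289,  0.2946]))
n 4 rot [ 0.1 -0.6 -6.8] dist [ 0.0599  0.1309 -0.0446] q [-1.010e-01 -5.200e-02  1.849e+00 -1.000e-03  1.335e+00  1.589e+00]
[{"x": 0.271, "y": -0.857, "z": 0.281, "rx": 0.003, "ry": -0.024, "rz": -0.284}, {"x": 0.298, "y": -0.848, "z": 0.281, "rx": 0.003, "ry": -0.024, "rz": -0.284}, {"x": 0.323, "y": -0.839, "z": 0.28, "rx": 0.003, "ry": -0.024, "rz": -0.284}, {"x": 0.349, "y": -0.829, "z": 0.28, "rx": 0.003, "ry": -0.024, "rz": -0.284}]
```

The rack is back within 1 mm of its start pose and the cups still stand. Now I rotate the tool back for the valve.

>>> {"api": "play_rows", "payload": {"targets": [{"x": 0, "y": 0, "z": 0, "rx": 0, "ry": 0, "rz": -1}, {"x": 0, "y": 0, "z": 0, "rx": 0, "ry": 0, "rz": -1}, {"x": 0, "y": 0, "z": 0, "rx": 0, "ry": 0, "rz": -1}, {"x": 0, "y": 0, "z": 0, "rx": 0, "ry": 0, "rz": -1}, {"x": 0, "y": 0, "z": 0, "rx": 0, "ry": 0, "rz": -1}, {"x": 0, "y": 0, "z": 0, "rx": 0, "ry": 0, "rz": -1}, {"x": 0, "y": 0, "z": 0, "rx": 0, "ry": 0, "rz": -1}, {"x": 0, "y": 0, "z": 0, "rx": 0, "ry": 0, "rz": -1}, {"x": 0, "y": 0, "z": 0, "rx": 0, "ry": 0, "rz": -1}, {"x": 0, "y": 0, "z": 0, "rx": 0, "ry": 0, "rz": -1}, {"x": 0, "y": 0, "z": 0, "rx": 0, "ry": 0, "rz": -1}, {"x": 0, "y": 0, "z": 0, "rx": 0, "ry": 0, "rz": -1}], "claw": 0}}

```text
clock: 50.38
tool_pos: [0.5244, -0.0285, 0.2871]
orientation: [-3.139, 0.002, 1.143]
force: [0.7, -0.2, -0.2]
gripper_width: 0.501
grip_force: 0.0
```

>>> {"api": "play_rows", "payload": {"targets": [{"x": 0, "y": 0, "z": 0, "rx": 0, "ry": 0, "rz": -1}, {"x": 0, "y": 0, "z": 0, "rx": 0, "ry": 0, "rz": -1}, {"x": 0, "y": 0, "z": 0, "rx": 0, "ry": 0, "rz": -1}, {"x": 0, "y": 0, "z": 0, "rx": 0, "ry": 0, "rz": -1}, {"x": 0, "y": 0, "z": 0, "rx": 0, "ry": 0, "rz": -1}, {"x": 0, "y": 0, "z": 0, "rx": 0, "ry": 0, "rz": -1}, {"x": 0, "y": 0, "z": 0, "rx": 0, "ry": 0, "rz": -1}, {"x": 0, "y": 0, "z": 0, "rx": 0, "ry": 0, "rz": -1}, {"x": 0, "y": 0, "z": 0, "rx": 0, "ry": 0, "rz": -1}, {"x": 0, "y": 0, "z": 0, "rx": 0, "ry": 0, "rz": -1}, {"x": 0, "y": 0, "z": 0, "rx": 0, "ry": 0, "rz": -1}, {"x": 0, "y": 0, "z": 0, "rx": 0, "ry": 0, "rz": -1}]}}

```text
clock: 51.38
tool_pos: [0.5244, -0.0285, 0.2871]
orientation: [-3.139, -0.002, 2.399]
force: [0.1, 0.2, -0.6]
gripper_width: 0.501
grip_force: 0.0
```

>>> {"api": "play_rows", "payload": {"targets": [{"x": 0, "y": 0, "z": 0, "rx": 0, "ry": 0, "rz": -1}, {"x": 0, "y": 0, "z": 0, "rx": 0, "ry": 0, "rz": -1}, {"x": 0, "y": 0, "z": 0, "rx": 0, "ry": 0, "rz": -1}, {"x": 0, "y": 0, "z": 0, "rx": 0, "ry": 0, "rz": -1}, {"x": 0, "y": 0, "z": 0, "rx": 0, "ry": 0, "rz": -1}, {"x": 0, "y": 0, "z": 0, "rx": 0, "ry": 0, "rz": -1}, {"x": 0, "y": 0, "z": 0, "rx": 0, "ry": 0, "rz": -1}, {"x": 0, "y": 0, "z": 0, "rx": 0, "ry": 0, "rz": 0}, {"x": 0, "y": 0, "z": 0, "rx": 0, "ry": 0, "rz": 0}]}}

```text
clock: 52.13
tool_pos: [0.5246, -0.0285, 0.2874]
orientation: [-3.141, -0.002, 3.124]
force: [0.3, 0.7, 0.5]
gripper_width: 0.498
grip_force: 0.0
```

```bash
python3 - <<'E'
from fit import *
im,d,W=cloud('top'); print('handle',*rect(W,.100,.118,(.54,.7,.05,.2)))
print(local([.5885,.1010,.26],90),local([.5885,.1010,.097],90))
E
```

```text
handle [608.7 105.1] [85.8 11.2] 1.9 111.9 92
('shift(rows)', array([-1.542,  3.266,  0.682]), 'turn(rows)', array([-0.006, -0.022, -0.165]), 'pos', array([ 0.5247, -0.0285,  0.2875])) ('shift(rows)', array([-1.551,  3.268,  4.757]), 'turn(rows)', array([-0.006, -0.022, -0.165]), 'pos', array([ 0.5247, -0.0285,  0.2875]))
```

>>> {"api": "play_rows", "payload": {"targets": [{"x": -0.3, "y": 0.6, "z": 0, "rx": 0, "ry": 0, "rz": -0.165}, {"x": -0.4, "y": 0.8, "z": 0, "rx": 0, "ry": 0, "rz": 0}, {"x": -0.4, "y": 0.8, "z": 0.1, "rx": 0, "ry": 0, "rz": 0}, {"x": -0.4, "y": 0.7, "z": 0.3, "rx": 0, "ry": 0, "rz": 0}, {"x": -0.05, "y": 0.35, "z": 0.3, "rx": 0, "ry": 0, "rz": 0}, {"x": 0, "y": 0, "z": 0.4, "rx": 0, "ry": 0, "rz": 0}, {"x": 0, "y": 0, "z": 0, "rx": 0, "ry": 0, "rz": 0}, {"x": 0, "y": 0, "z": 0, "rx": 0, "ry": 0, "rz": 0}, {"x": 0, "y": 0, "z": 0, "rx": 0, "ry": 0, "rz": 0}]}}

```text
clock: 52.93
tool_pos: [0.5867, 0.1007, 0.2442]
orientation: [-3.14, -0.001, -3.14]
force: [0.4, 0.9, 0.1]
gripper_width: 0.5
grip_force: 0.0
```

```bash
python3 - <<'E'
from fit import *
print(local([.5885,.1015,.097],90.2))
E
```

```text
('shift(rows)', array([-0.049,  0.024,  3.679]), 'turn(rows)', array([-0.011, -0.014, -0.017]), 'pos', array([0.5867, 0.1007, 0.2442]))
```

>>> {"api": "play_rows", "payload": {"targets": [{"x": -0.04, "y": 0.02, "z": 0.6, "rx": 0, "ry": 0, "rz": 0}, {"x": 0, "y": 0, "z": 0.8, "rx": 0, "ry": 0, "rz": 0}, {"x": 0, "y": 0, "z": 0.8, "rx": 0, "ry": 0, "rz": 0}, {"x": 0, "y": 0, "z": 0.7, "rx": 0, "ry": 0, "rz": 0}, {"x": 0, "y": 0, "z": 0.5, "rx": 0, "ry": 0, "rz": 0}, {"x": 0, "y": 0, "z": 0.28, "rx": 0, "ry": 0, "rz": 0}, {"x": 0, "y": 0, "z": 0, "rx": 0, "ry": 0, "rz": 0}, {"x": 0, "y": 0, "z": 0, "rx": 0, "ry": 0, "rz": 0}]}}

```text
clock: 53.6
tool_pos: [0.589, 0.1016, 0.0977]
orientation: [-3.141, -0.0, -3.14]
force: [-0.0, -0.7, -0.0]
gripper_width: 0.497
grip_force: 0.0
```

>>> {"api": "play_rows", "payload": {"targets": [{"x": 0, "y": 0, "z": 0, "rx": 0, "ry": 0, "rz": 0}, {"x": 0, "y": 0, "z": 0, "rx": 0, "ry": 0, "rz": 0}, {"x": 0, "y": 0, "z": 0, "rx": 0, "ry": 0, "rz": 0}, {"x": 0, "y": 0, "z": 0, "rx": 0, "ry": 0, "rz": 0}, {"x": 0, "y": 0, "z": 0, "rx": 0, "ry": 0, "rz": 0}, {"x": 0, "y": 0, "z": 0, "rx": 0, "ry": 0, "rz": 0}], "claw": -1, "squeeze": 10}}

```text
clock: 54.1
tool_pos: [0.5892, 0.1022, 0.0978]
orientation: [-3.141, 0.001, -3.138]
force: [0.8, -0.6, 3.5]
gripper_width: 0.183
grip_force: 10.0
```

>>> {"api": "play_rows", "payload": {"targets": [{"x": -0.007, "y": 0.138, "z": 0, "rx": 0, "ry": 0, "rz": 1}, {"x": -0.007, "y": 0.138, "z": 0, "rx": 0, "ry": 0, "rz": 1}, {"x": -0.007, "y": 0.138, "z": 0, "rx": 0, "ry": 0, "rz": 1}, {"x": -0.007, "y": 0.138, "z": 0, "rx": 0, "ry": 0, "rz": 1}, {"x": -0.007, "y": 0.138, "z": 0, "rx": 0, "ry": 0, "rz": 1}, {"x": -0.007, "y": 0.138, "z": 0, "rx": 0, "ry": 0, "rz": 1}, {"x": -0.007, "y": 0.138, "z": 0, "rx": 0, "ry": 0, "rz": 1}, {"x": -0.007, "y": 0.138, "z": 0, "rx": 0, "ry": 0, "rz": 1}, {"x": -0.007, "y": 0.138, "z": 0, "rx": 0, "ry": 0, "rz": 1}, {"x": -0.007, "y": 0.138, "z": 0, "rx": 0, "ry": 0, "rz": 1}]}}

```text
clock: 54.93
tool_pos: [0.6148, 0.1477, 0.0978]
orientation: [-3.14, 0.001, 2.092]
force: [-1.9, -3.3, 6.2]
gripper_width: 0.183
grip_force: 10.0
```

>>> {"api": "play_rows", "payload": {"targets": [{"x": -0.007, "y": 0.138, "z": 0, "rx": 0, "ry": 0, "rz": 1}, {"x": -0.007, "y": 0.138, "z": 0, "rx": 0, "ry": 0, "rz": 1}, {"x": -0.007, "y": 0.138, "z": 0, "rx": 0, "ry": 0, "rz": 1}, {"x": -0.007, "y": 0.138, "z": 0, "rx": 0, "ry": 0, "rz": 1}, {"x": -0.007, "y": 0.138, "z": 0, "rx": 0, "ry": 0, "rz": 1}, {"x": 0, "y": 0.1, "z": 0, "rx": 0, "ry": 0, "rz": 0.3}, {"x": 0, "y": 0.05, "z": 0, "rx": 0, "ry": 0, "rz": 0}, {"x": 0, "y": 0, "z": 0, "rx": 0, "ry": 0, "rz": 0}, {"x": 0, "y": 0, "z": 0, "rx": 0, "ry": 0, "rz": 0}]}}

```text
clock: 55.68
tool_pos: [0.6404, 0.1546, 0.0958]
orientation: [-3.126, 0.003, 1.543]
force: [-16.2, -1.7, 12.5]
gripper_width: 0.186
grip_force: 10.0
```

```bash
python3 -c "
from h import *
s=log();print(s['joints'].round(3),s['force'].round(1),s['moment'].round(2),s['gripper_width'])"
```

```text
[1.990e-01 3.600e-01 1.756e+00 1.000e-03 1.042e+00 2.270e-01] [-16.2  -1.7  12.5] [-0.28  2.81  0.13] 0.1861158210846011
```

At the stop (reaction of 16 N). Release and rise.

>>> {"api": "play_rows", "payload": {"targets": [{"x": 0, "y": 0, "z": 0, "rx": 0, "ry": 0, "rz": 0}, {"x": 0, "y": -0.1, "z": 0, "rx": 0, "ry": 0, "rz": 0}, {"x": 0, "y": 0, "z": 0, "rx": 0, "ry": 0, "rz": 0}, {"x": 0, "y": 0, "z": 0, "rx": 0, "ry": 0, "rz": 0}, {"x": 0, "y": 0, "z": -0.5, "rx": 0, "ry": 0, "rz": 0}, {"x": 0, "y": 0, "z": -0.9, "rx": 0, "ry": 0, "rz": 0}, {"x": 0, "y": 0, "z": -0.9, "rx": 0, "ry": 0, "rz": 0}, {"x": 0, "y": 0, "z": -0.9, "rx": 0, "ry": 0, "rz": 0}, {"x": 0, "y": 0, "z": -0.9, "rx": 0, "ry": 0, "rz": 0}, {"x": 0, "y": 0, "z": -0.9, "rx": 0, "ry": 0, "rz": 0}, {"x": 0, "y": 0, "z": 0, "rx": 0, "ry": 0, "rz": 0}], "claw": 0}}

```text
clock: 56.6
tool_pos: [0.6477, 0.1563, 0.3073]
orientation: [3.127, -0.003, 1.542]
force: [0.9, 0.1, 1.5]
gripper_width: 0.502
grip_force: 0.0
```

```bash
python3 - <<'E'
from fit import *
im,d,W=cloud('scene'); save(im,'s9.png',1.4)
for n in ('top','scene','wrist'):
    im,d,W=cloud(n)
    try: print(n,'handle',*rect(W,.100,.118,(.54,.7,.05,.2)))
    except Exception as e: print(n,e)
E
```

```text
top handle [640.3 124.8] [66.7 22. ] -87.8 112.7 145
scene handle [640.7 131.9] [87.1 23.4] -86.9 113.2 217
wrist handle [640.8 137.2] [87.6 20.7] 89.6 112.7 1432
```

View pics/s9.png

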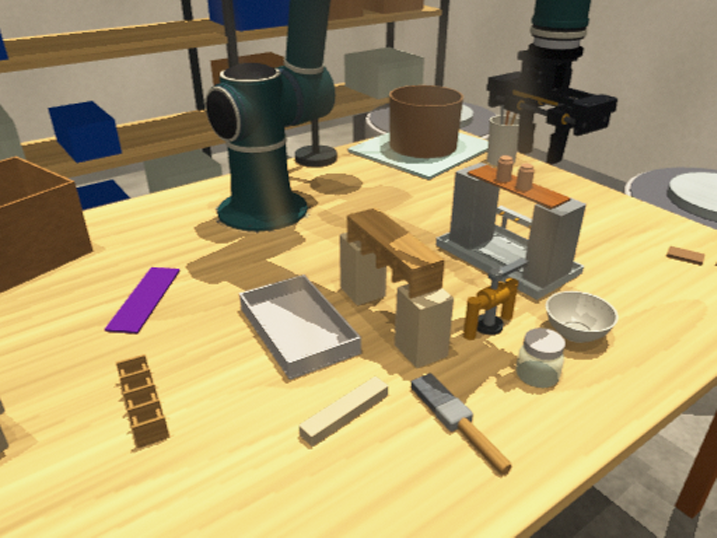

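The cups stand foot-up on the board, the rack is on its bricks, the handle is at its open stop, and the jar, brush and bowl are where they were.

```bash
python3 -c "
from bench import order
print(order.sign_off())"
```

```text
the job is handed in; nothing more can be done
None
```

The job is done and handed in: valve shut first, both cups now standing foot-up on the board across the drying tray, rack back on its bricks, and valve turned fully open last; the jar, brush and bowl were not touched.

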